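# Clamp up mallet-head layers in the bench press

### The arm

A 6-joint arm with a two-finger parallel gripper is mounted at the origin on the work surface. World frame = base frame: x ahead of the robot, y to its left, z up, the work surface at z = 0. Lengths are in m, angles in degrees, forces in N, time in s.
With the tool pointing down it reaches from about 0.375 to 0.9 m from the base axis. Payload 3.1 kg.
Tool frame: the origin (TCP) lies at the very end of the fingers, on their centre line; the grasp point (between the pads) lies 19 mm behind it; z points along the fingers, y is the direction in which the jaws open and shut (so a half turn about z gives the same grasp; the last joint's range is limited). The gripper opens to 87 mm and grips with 3 to 60 N. Pads are 19 mm wide; open, the fingers measure 117 mm over their backs; the gripper's body (75 mm by 190 mm) begins 51 mm behind the grasp point.
Start: joints at [-10.227, 30.224, 82.088, -0, 67.689, -10.227], TCP at [0.625, 0, 0.194] pointing down, gripper open.
Joint ranges: [-176.69, 176.69], [-43.24, 126.21], [12.49, 139.97], [-82, 262], [0, 151.66], [-163.58, 163.58]. Speed limits (degrees/s): [159.86, 159.86, 180, 180, 180, 180].

### API

Orientations are given as a 3x3 rotation matrix whose columns are the frame's x, y, z axes.
In Python, from rig import readout, capture, camera_model, bot, spot_in, regions_of gives the robot as it stands.
- The arm moves only by the tool send_rows, never from a script. Its argument "moves" is a list that holds one entry, the list of rows, each a list of 7 numbers: the turn, a rotation vector about the tool's x, y, z in degrees, then the shift along the tool's x, y, z in cm, then the opening, from -1 (shut) to 1 (fully open). A call has exactly 5 rows; each row shifts and turns the commanded pose from where the row before left it, along the tool's axes as they then stand; what a row does not reach is not made up. A row lasts 1/10 s, in which the tool goes at most 50 mm and 8.59 degrees, less where a joint would pass 70% of its speed; a pose out of reach is approached as far as the arm can. A call with a gripper value outside its range is refused whole. The fingers move at their own pace and stop on an object; the grip force is fixed at half the most. Time passes only in rows, so rows that do not move let the fingers close, or fill a call up. It gives the time, the measured TCP pose, the force and the opening at its end, in the units of the state.
- readout.read_state(): the state, without advancing time (a new reading comes with each control period).
- capture(name): name is "scene" or "side" or "wrist"; returns the picture (420x560x3 uint8, blue, green, red); there is no depth.
- camera_model(name): a dict with "camera_matrix" (3x3 intrinsics, pixels), "k1" (the pictures are not rectified: a ray, as slopes to the right and down, at radius r is drawn at 1 + k1 r^2 times it, then the intrinsics apply), "pose" (4x4, takes a point from camera to world coordinates). Camera axes: x right, y up, looking along -z (the intrinsics and any distortion apply to the point x, -y, -z); pixel columns grow to the right and rows downward; lengths in m; the calibration is good to about 2 mm. A picture is of the moment at which its call begins: read the wrist's pose just before it. camera_model takes no time and is no camera call; for the wrist camera it gives the pose at the moment of the call.
- bot.hand_in(): hands the job in, once; it reports no verdict.
Trained networks look in the newest picture that a camera, given by its name, has taken for a name from the list of things; names that differ only in an ending like _2 or _b are one class to them, and where a whole thing is asked for, a point or a joint stands for the part that bears it (a point fixed in the world has none). Each returns a list of dicts, best first, with "p" (0 to 1); they miss things now and then, are a little off and sometimes report something else, mostly with a low value. They report only what shows in the picture. A call takes as long as a camera call. They do not tell look-alikes from the thing itself.
- spot_in(camera, thing): "location" ([x, y, z] in m, in world coordinates, good to about 4 mm: the middle of the surface that is visible of it).
- regions_of(camera, thing): "mask" (420x560 bool, what is visible of it).
The state is a dict: "time_s": time; "joint_positions": joint angles; "qvel": joint speeds; "tau": joint torques, N m; "position": TCP position; "tcp_rot": TCP orientation; "force": force on the tool from outside, world axes, zero at the start; "moment": the same for the moment, N m; "opening": opening from 0.0 (shut) to 1.0 (fully open).
Only numpy, scipy, OpenCV 4.12 (cv2) and the standard library are available. Lean on these libraries where they do the work, as an engineer would, in place of code of your own. Each camera call takes 0.05 s, during which the arm holds its last target. There are 200 camera calls.

### The job

Dry-clamp the wooden mallet-head layers (two to four lie about) in the ratchet press: pull the index plunger, slide the press bed out and let the pin drop into its loading hole, stack all the layers flat in the middle of the bed with their edges lined up and their long sides along the slide, then pull the plunger, slide the bed back under the ram and let the pin drop home again. Then pump the hand lever with full strokes, letting it come right up after each, until it turns firm and the pad holds the stack tight; leave the lever up, and do not knock over or shove aside the other things on the bench.

Things in the scene. Friction and masses are not known exactly. Their poses are not given: they have to be found in the camera images.
- layer1: plain beech mallet-head layer, a loose flat board 55 x 100 x 20 mm (its x, y, z), 80 g, lying flat on the bench. Origin: centre of the underside; y along the 100 mm side; either face may be up. Some of the four may be absent.
- layer2: plain beech mallet-head layer, a loose flat board 55 x 100 x 20 mm (its x, y, z), 80 g, lying flat on the bench. Origin: centre of the underside; y along the 100 mm side; either face may be up. Some of the four may be absent.
- layer3: plain beech mallet-head layer, a loose flat board 55 x 100 x 20 mm (its x, y, z), 80 g, lying flat on the bench. Origin: centre of the underside; y along the 100 mm side; either face may be up. Some of the four may be absent.
- layer4: plain beech mallet-head layer, a loose flat board 55 x 100 x 20 mm (its x, y, z), 80 g, lying flat on the bench. Origin: centre of the underside; y along the 100 mm side; either face may be up. Some of the four may be absent.
- bed_top (a point): centre of the top face of the sliding bed (plywood, 110 x 130 mm, 58 mm above the bench) of the grey C-frame press. z up; y is the way the bed slides out (to the robot's left); x points away from the robot. The stack goes centred here, the layers' y along this y. The ram is above it when the bed is in. The press is fixed; its place and yaw vary. A tongue 44 mm wide, top at 52 mm, runs on to y 145.
- bed (a joint): sliding bed: 0 = under the ram, pin in the inner hole; 0.18 m = slid out along +y to the loading place, pin in the outer hole. Stops 1.5 mm past each hole; the pin has 1 mm play. Slides with 2.5 N friction; locked unless the pin is up. Two clear guards hang from the head either side of the pressing place, 77 mm apart, flared at the mouth; they guide a squared stack in with 11 mm to spare each side.
- knob_grip (a point): centre of the index plunger's black knob (29 mm diameter, 23 mm high, upright axis), 115 mm from bed_top in the bed's +y, on the tongue; it travels with the bed. With the pin home it is 81 mm above the bench, the knob's underside 17 mm above the tongue over a sleeve of 21 mm diameter. It can be gripped across from above.
- plunger (a joint): lift of the index plunger: 0 = pin fully down in a hole; it must be pulled up 11 mm to clear the hole (stop at 14 mm), against a spring of 4 to 8 N. Let go between the holes it rests at about 11 mm and drops by itself when it comes over a hole.
- lever_grip (a point): middle of the black crosswise grip at the end of the hand lever, a bar of 27 mm diameter and 105 mm length, level along the press's x; at rest about 0.31 m above the bench, 0.16 m when pulled right down. It can be pushed down from above.
- lever_pivot (a point): point on the lever's pivot axis (level, along the press's x), in the plane of lever_grip; the grip swings about it at 0.24 m radius, 0.27 rad above level at rest. Keep clear of the press head behind it: 64 mm deep (96 to 160 mm further along x than this point), from 25 mm to this point's left to 190 mm to its right, top at 0.31 m, the ram bar above it to 0.40 m.
- lever (a joint): hand lever: 0 = up (rest, a spring brings it back), 0.65 rad = right down. Each full stroke ratchets the ram down by 14 to 18 mm; part strokes may do nothing. 3 to 10 N at the grip while the ram moves freely; once the pad bears on the stack it turns firm and stops part-way: 13 to 18 N there is tight. Its 42 mm hub and 14 mm bar are 66 mm further from the robot than lever_grip.
- pad: pressure pad under the ram, rubber faced, 56 x 92 x 18 mm, level; origin: centre of its underside, 172 mm above the bench at the start (34 mm above a stack of four, 74 mm above a stack of two). A brake holds it where it was pumped to; its springs give 6 mm (5 to 35 N). It cannot be raised again.
- tape: roll of paper tape, 76 mm diameter, 24 mm high, flat on the bench; bystander, leave it alone. Origin: centre of the underside.
- sanding: cork sanding block 65 x 110 x 34 mm (not a layer); bystander, leave it alone. Origin: centre of the underside.
- glue: white glue bottle, 60 mm diameter, 170 mm high, upright; bystander, leave it alone. Origin: centre of the underside.
- screws: glass jar of 68 mm diameter, 75 mm high, upright; bystander, leave it alone. Origin: centre of the underside.
- chisel: bench chisel, 240 mm long, lying along its x; bystander, leave it alone. Origin: centre of the underside.
- square: try square, 120 mm stock and 190 mm blade, lying flat; bystander, leave it alone. Origin: centre of the underside.
- gauge: wooden marking gauge, 200 mm long, 67 mm high; bystander, leave it alone. Origin: centre of the underside.
Not all that is in view belongs to the job. Leave any green look-alike of the layer2 alone.

How it is judged (in metres and radians):
On the way, in this order (a step that is already met when the one before it is completed fails the run):
1. the bed is slid out and its pin is home in the loading hole (value of joint bed above 0.177 m and value of joint plunger below 0.003 m), for 0.2 s.
2. all the layers are stacked flat and lined up on the bed at the loading place, let go (all of step 1 and x of layer1 in the frame of bed_top between -0.012 and 0.012 m and y of layer1 in the frame of bed_top between -0.012 and 0.012 m and z of layer1 in the frame of bed_top between -0.006 and 0.09 m and angle between the y axis of each of layer1, layer2, layer3, layer4 and the y axis of bed_top, either way round below 0.15 rad and angle between the z axis of each of layer1, layer2, layer3, layer4 and the z axis of bed_top, either way round below 0.06 rad and contact force between the fingers and layer1 below 0.5 N and x of layer2 in the frame of bed_top between -0.012 and 0.012 m and y of layer2 in the frame of bed_top between -0.012 and 0.012 m and z of layer2 in the frame of bed_top between -0.006 and 0.09 m and contact force between the fingers and layer2 below 0.5 N and x of layer3 in the frame of bed_top between -0.012 and 0.012 m and y of layer3 in the frame of bed_top between -0.012 and 0.012 m and z of layer3 in the frame of bed_top between -0.006 and 0.09 m and contact force between the fingers and layer3 below 0.5 N and x of layer4 in the frame of bed_top between -0.012 and 0.012 m and y of layer4 in the frame of bed_top between -0.012 and 0.012 m and z of layer4 in the frame of bed_top between -0.006 and 0.09 m and contact force between the fingers and layer4 below 0.5 N), for 0.3 s.
3. the bed is back under the ram and its pin is home (value of joint each of bed, plunger below 0.003 m), for 0.2 s.
4. first full stroke of the lever (all of step 3 and value of joint lever above 0.45 rad).
5. lever let right up (value of joint lever below 0.08 rad).
6. second full stroke of the lever (all of step 4).
7. lever let right up again (value of joint lever below 0.08 rad).
8. the stack is held tight under the pad, lever up (all of step 3 and contact force between pad and anything else above 10 N and value of joint lever below 0.08 rad), for 0.3 s.
At the end, for the whole second after the job is handed in: Every layer present lies flat on the bed, at rest, centred within 12 mm and square within 0.15 rad; the bed is under the ram (3 mm), its pin down (under 3 mm); the pad presses the stack with over 10 N; the lever is up (under 0.08 rad) (all of step 8 and value of joint bed above -0.003 m and x of layer1 in the frame of bed_top between -0.012 and 0.012 m and y of layer1 in the frame of bed_top between -0.012 and 0.012 m and z of layer1 in the frame of bed_top between -0.006 and 0.09 m and angle between the y axis of each of layer1, layer2, layer3, layer4 and the y axis of bed_top, either way round below 0.15 rad and angle between the z axis of each of layer1, layer2, layer3, layer4 and the z axis of bed_top, either way round below 0.06 rad and contact force between the fingers and layer1 below 0.5 N and x of layer2 in the frame of bed_top between -0.012 and 0.012 m and y of layer2 in the frame of bed_top between -0.012 and 0.012 m and z of layer2 in the frame of bed_top between -0.006 and 0.09 m and contact force between the fingers and layer2 below 0.5 N and x of layer3 in the frame of bed_top between -0.012 and 0.012 m and y of layer3 in the frame of bed_top between -0.012 and 0.012 m and z of layer3 in the frame of bed_top between -0.006 and 0.09 m and contact force between the fingers and layer3 below 0.5 N and x of layer4 in the frame of bed_top between -0.012 and 0.012 m and y of layer4 in the frame of bed_top between -0.012 and 0.012 m and z of layer4 in the frame of bed_top between -0.006 and 0.09 m and contact force between the fingers and layer4 below 0.5 N and linear speed of each of layer1, layer2, layer3, layer4 below 0.02 m/s); the robot touches nothing.
It fails at once if the glue bottle or the jar is knocked over (angle between any of glue, screws's own z axis and vertical above 0.6 rad).
It fails at once if another thing on the bench is shoved aside by more than 8 cm (distance of any of tape, sanding, glue, screws, chisel, square, gauge from where it was at the start of the episode above 0.08 m).
Of layer1, layer2, layer3, layer4 only 2 to 4 are there at a start; the rules pass over those that are not, and their reading is None.
At some moment in a run one of layer1, layer2, layer3, layer4 may be knocked a few centimetres aside while the robot is not near it.
Once in a run the grip may slacken for a moment while it holds something.
It also fails if it takes over 210 s, if anything falls off the work surface, if the arm or the gripper's body presses on something with over 40 N, if the wrist force passes 120 N, or if a joint passes its speed limit or range.

## Working session

There is one attempt and no reset: what is moved stays moved. The work goes in short steps, Python scripts to look and compute and a tool call to move; the robot and the scene stay as the last step left them, time stands still between calls to the robot, and variables do not carry over. Pictures are saved under pics/ and viewed, about 12 in all and at most 16, crops included, and the job is handed in when it is done.

Besides the shell and the picture viewer there is one more tool, called after "Request:" by a JSON object that holds its "name" and its "arguments". send_rows: Moves the arm, as the interface text tells. Its arguments: {"type":"object","properties":{"moves":{"type":"array","items":{"type":"array","items":{"type":"array","items":{"type":"number"}}}}},"required":["moves"]}

```bash
ls; mkdir -p pics; python3 - <<'E'
from rig import *
import cv2,numpy as np
s=readout.read_state(); print({k:np.round(v,3).tolist() for k,v in s.items()})
a=capture("scene");b=capture("side")
cv2.imwrite("pics/scene0.png",a);cv2.imwrite("pics/side0.png",b)
for c in("scene","side"):
  m=camera_model(c);print(c,np.round(m["camera_matrix"],1).tolist(),m["k1"],np.round(m["pose"],3).tolist())
  for t in["layer1","bed_top","knob_grip","lever_grip","lever_pivot","pad","tape","sanding","glue","screws","chisel","square","gauge"]:
    try:
      r=spot_in(c,t);print(c,t,[(np.round(q["location"],3).tolist(),round(float(q["p"]),2)) for q in r][:7])
    except Exception as e:print(t,e)
print(readout.read_state()["time_s"])
E
```

```text
pics
{'time_s': 0.0, 'joint_positions': [-10.228, 30.28, 82.156, 0.0, 67.689, -10.227], 'qvel': [-0.112, 0.003, -0.046, -0.06, 0.004, -0.004], 'tau': [-0.001, -44.005, -17.659, 0.063, 0.058, -0.0], 'position': [0.624, 0.0, 0.193], 'tcp_rot': [[0.0, 1.0, -0.002], [1.0, -0.0, 0.0], [0.0, -0.002, -1.0]], 'force': [0.73, -0.69, -0.11], 'moment': [-0.027, 0.008, -0.013], 'opening': 0.998}
scene [[396.7, 0.0, 277.3], [0.0, 396.7, 213.5], [0.0, 0.0, 1.0]] -0.10502218774690765 [[-0.536, -0.613, 0.581, 1.283], [0.844, -0.394, 0.364, 0.508], [0.006, 0.685, 0.728, 1.192], [0.0, 0.0, 0.0, 1.0]]
scene layer1 [([0.307, 0.321, 0.02], 0.88), ([0.704, 0.432, 0.017], 0.83), ([0.432, 0.138, 0.017], 0.78), ([0.594, 0.329, 0.019], 0.74), ([0.443, -0.013, 0.02], 0.64), ([0.46, 0.369, 0.017], 0.6)]
scene bed_top [([0.678, -0.062, 0.057], 0.77)]
scene knob_grip [([0.668, 0.012, 0.087], 0.39), ([0.41, -0.281, 0.035], 0.2)]
scene lever_grip [([0.602, -0.31, 0.313], 0.71)]
scene lever_pivot [([0.441, -0.012, 0.021], 0.64), ([0.692, -0.092, 0.076], 0.59)]
scene pad [([0.686, -0.076, 0.189], 0.69), ([0.462, 0.37
[... 772 characters left out ...]
.615, -0.129, 0.047], 0.66), ([0.422, 0.116, 0.017], 0.63), ([0.576, 0.316, 0.017], 0.62)]
side bed_top [([0.615, -0.127, 0.054], 0.75)]
side knob_grip []
side lever_grip [([0.586, -0.318, 0.314], 0.86), ([0.434, -0.032, 0.018], 0.7)]
side lever_pivot [([0.631, -0.174, 0.135], 0.96)]
side pad [([0.656, -0.101, 0.188], 0.41)]
side tape [([0.417, -0.15, 0.014], 0.95)]
side sanding [([0.418, -0.288, 0.032], 0.83), ([0.634, -0.172, 0.134], 0.4)]
side glue [([0.594, 0.505, 0.071], 0.84)]
side screws [([0.513, -0.451, 0.052], 0.98)]
side chisel [([0.348, 0.527, 0.016], 0.54)]
side square [([0.622, -0.536, 0.007], 0.93), ([0.616, -0.121, 0.056], 0.31)]
side gauge [([0.39, -0.494, 0.038], 0.73)]
1.4
```

View pics/scene0.png

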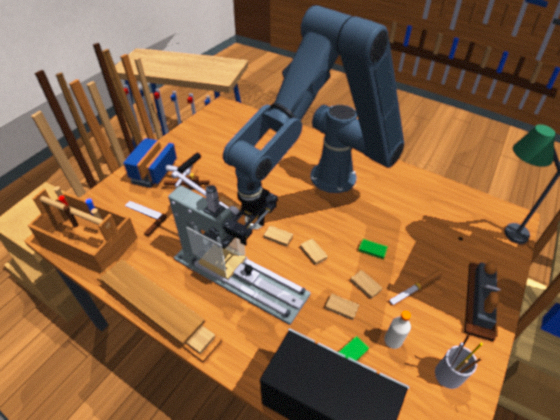

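View pics/side0.png

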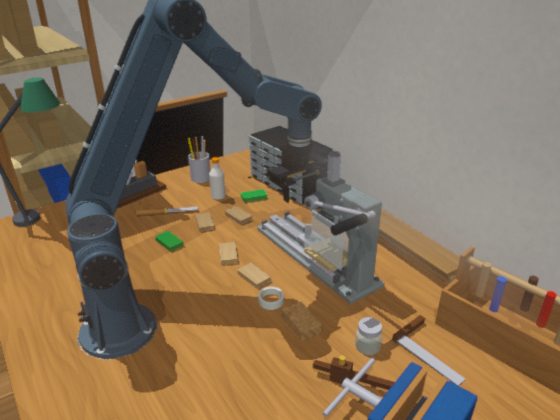

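Four beech layers at scene px (278,237), (313,251), (366,284), (342,307). The green ones at (373,249) and (354,350) are look-alikes. The two cameras disagree by about 2 cm, so I'll check the calibration against the wrist camera.

```bash
cat > h.py <<'E'
from rig import *
import cv2,numpy as np
def proj(P,m):
    P=np.atleast_2d(P); T=np.linalg.inv(m["pose"]); c=P@T[:3,:3].T+T[:3,3]
    s=np.c_[c[:,0]/-c[:,2],-c[:,1]/-c[:,2]]; r2=(s**2).sum(1,keepdims=True)
    s=s*(1+m["k1"]*r2); K=m["camera_matrix"]; return np.c_[s[:,0]*K[0,0]+K[0,2],s[:,1]*K[1,1]+K[1,2]]
def ray(px,m):
    px=np.atleast_2d(np.asarray(px,float)); K=m["camera_matrix"]
    d=np.c_[(px[:,0]-K[0,2])/K[0,0],(px[:,1]-K[1,2])/K[1,1]]; s=d.copy()
    for _ in range(20): s=d/(1+m["k1"]*(s**2).sum(1,keepdims=True))
    v=np.c_[s[:,0],-s[:,1],-np.ones(len(s))]@m["pose"][:3,:3].T
    return m["pose"][:3,3],v/np.linalg.norm(v,axis=1,keepdims=True)
def onz(px,m,z):
    o,v=ray(px,m); return o+v*((z-o[2])/v[:,2:3])
def tri(p1,m1,p2,m2):
    o1,v1=ray(p1,m1);o2,v2=ray(p2,m2);v1=v1[0];v2=v2[0]
    t=np.linalg.lstsq(np.c_[v1,-v2],o2-o1,rcond=None)[0];a=o1+v1*t[0];b=o2+v2*t[1];return (a+b)/2,np.linalg.norm(a-b)
def cen(mask):
    mm=cv2.moments(mask.astype(np.uint8),True);return np.array([mm["m10"],mm["m01"]])/mm["m00"]
def rects(name,thing,z,pmin=.3):
    "top-face rectangles on plane z: centre, sides, angle of long side (deg from x)"
    m=camera_model(name);out=[]
    for q in regions_of(name,thing):
        if q["p"]<pmin or q["mask"].sum()<30: continue
        c=max(cv2.findContours(q["mask"].astype(np.uint8),cv2.RETR_EXTERNAL,cv2.CHAIN_APPROX_NONE)[0],key=len)[:,0]
        P=onz(c,m,z)[:,:2]; (x,y),(w,h),a=cv2.minAreaRect((P*1000).astype(np.float32))
        if h>w: a+=90;w,h=h,w
        out.append((round(q["p"],2),np.round(cen(q["mask"])).astype(int).tolist(),[round(x),round(y)],[round(w),round(h)],round((a+90)%180-90,1)))
    return out
def st(): 
    s=readout.read_state();print("t",s["time_s"],"pos",np.round(s["position"],4),"F",np.round(s["force"],1),"op",round(float(s["opening"]),3));return s
E
python3 - <<'E'
from h import *
s=st()
for c in("scene","side"):
  print(c,"tcp px",proj(s["position"],camera_model(c)))
m=camera_model("wrist");im=capture("wrist");cv2.imwrite("pics/w0.png",im);print(np.round(m["pose"],3).tolist(),m["camera_matrix"].tolist(),m["k1"])
print("tcp px",proj(s["position"],m))
for t in["layer1","bed_top","knob_grip","lever_grip","tape","pad"]:
  print(t,[(np.round(q["location"],3).tolist(),round(float(q["p"]),2)) for q in spot_in("wrist",t)])
for c in("scene","side","wrist"):
  for r in rects(c,"layer1",.02):print(c,r)
E
```

```text
t 1.4 pos [0.625 0.    0.194] F [-0.4  0.3  0.6] op 1.001
scene tcp px [[252.41736731 238.27142363]]
side tcp px [[298.19255562 203.64616035]]
[[1.0, -0.0, 0.0, 0.625], [0.0, 0.956, 0.292, 0.081], [-0.0, -0.292, 0.956, 0.385], [0.0, 0.0, 0.0, 1.0]] [[330.81510755439086, 0.0, 274.9789113103943], [0.0, 330.81510755439086, 211.69154848282096], [0.0, 0.0, 1.0]] -0.06250830051225138
tcp px [[275.75651033 246.31050817]]
layer1 [([0.432, 0.139, 0.017], 0.56), ([0.666, -0.071, 0.188], 0.41)]
bed_top [([0.662, -0.05, 0.058], 0.65)]
knob_grip [([0.662, 0.009, 0.091], 0.62)]
lever_grip [([0.447, -0.018, 0.023], 0.17)]
tape [([0.44, -0.114, 0.016], 0.7)]
pad [([0.667, -0.072, 0.189], 0.73)]
scene (0.95, [354, 349], [710, 433], [82, 54], -17.3)
scene (0.84, [314, 251], [438, 139], [114, 63], 64.9)
scene (0.8, [278, 236], [447, -13], [105, 70], -85.3)
scene (0.73, [367, 284], [465, 367], [103, 70], 70.7)
scene (0.69, [341, 306], [592, 330], [102, 70], -83.5)
scene (0.58, [374, 249], [309, 325], [100, 74], -79.6)
scene (0.56, [220, 239], [576, -165], [64, 33], 2.1)
side (0.88, [228, 253], [422, 116], [123, 53], 61.4)
side (0.85, [239, 215], [575, 308], [121, 78], -85.8)
side (0.77, [254, 195], [708, 408], [104, 95], -19.3)
side (0.73, [254, 275], [428, -36], [117, 70], -83.5)
side (0.65, [205, 222], [451, 342], [129, 56], 71.7)
wrist (0.89, [115, 199], [439, -18], [102, 64], -83.1)
wrist (0.71, [92, 61], [432, 132], [100, 63], 64.4)
```

```bash
python3 - <<'E'
import cv2
a=cv2.imread("pics/scene0.png")[140:300,150:330];b=cv2.imread("pics/w0.png")
a=cv2.resize(a,(450,400),interpolation=cv2.INTER_CUBIC);b=b[:,:]
cv2.imwrite("pics/c0.png",cv2.hconcat([cv2.resize(a,(360,320)),cv2.resize(b,(427,320))]))
E
```

```text
(no output)
```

View pics/c0.png

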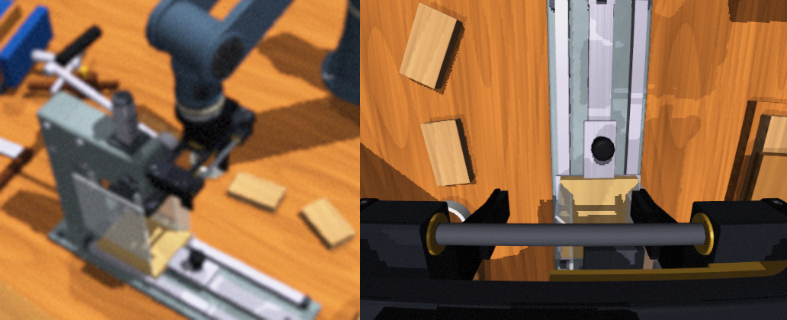

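Wrist and scene agree. The side camera is about 2 cm off, so I won't use it. Next I move above the knob and triangulate it from two wrist positions.

Request:
{"name": "send_rows", "arguments": {"moves": [[[0, 0, 0, 2, 2, 0, 1], [0, 0, 0, 2, 2, 0, 1], [0, 0, 0, 2, 0, 0, 1], [0, 0, 0, 0, 0, 0, 1], [0, 0, 0, 0, 0, 0, 1]]]}}

```text
time_s: 2.4
position: [0.6646, 0.06, 0.1937]
tcp_rot: [[-0.001, 1.0, -0.001], [1.0, 0.001, -0.001], [-0.001, -0.001, -1.0]]
force: [-0.9, -0.1, 0.2]
opening: 0.999
```

```bash
python3 - <<'E'
from h import *
s=st();m=camera_model("wrist");im=capture("wrist");cv2.imwrite("pics/w1.png",im)
def show(t,mm,name="wrist"):
  for q in regions_of(name,t)[:3]:
    c=cen(q["mask"]);print(t,round(q["p"],2),c.round(1),q["mask"].sum(),"onz .092",onz(c,mm,.092)[0].round(4));
for t in("knob_grip","bed_top"):show(t,m)
print([(np.round(q["location"],4).tolist(),round(float(q["p"]),2)) for q in spot_in("wrist","knob_grip")])
for r in rects("wrist","layer1",.02):print(r)
E
cp pics/w1.png pics/w1v.png
```

```text
t 2.4 pos [0.6646 0.06   0.1937] F [-0.9 -0.1  0.2] op 0.999
knob_grip 0.67 [275.4 253.2] 718 onz .092 [0.6645 0.0097 0.092 ]
bed_top 0.63 [276.2 286.4] 6393 onz .092 [ 0.6654 -0.0266  0.092 ]
[([0.6657, 0.009, 0.0915], 0.69)]
(0.95, [90, 237], [440, -16], [103, 66], -83.2)
(0.61, [65, 118], [433, 133], [103, 64], 64.5)
```

View pics/w1.png

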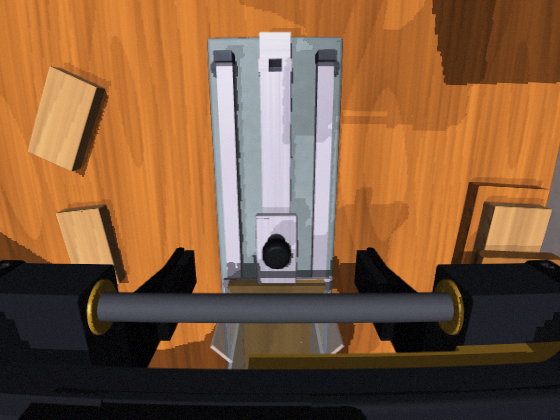

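Knob at (0.665, 0.0095) with its top about 0.092. The axis is parallel to world y within about 0.3° and the outer hole is at px (275,65). Now I grip the knob.

Request:
{"name": "send_rows", "arguments": {"moves": [[[0, 0, 0, -2.5, 0, 2, 1], [0, 0, 0, -2.5, 0.05, 2, 1], [0, 0, 0, 0, 0, 3, 1], [0, 0, 0, 0, 0, 3, 1], [0, 0, 0, 0, 0, 3, 1]]]}}

```text
time_s: 3.15
position: [0.6656, 0.0088, 0.0633]
tcp_rot: [[0.002, 1.0, 0.001], [1.0, -0.002, -0.0], [-0.0, 0.001, -1.0]]
force: [-0.4, 0.2, -0.8]
opening: 0.999
```

Request:
{"name": "send_rows", "arguments": {"moves": [[[0, 0, 0, 0, 0, 0, -1], [0, 0, 0, 0, 0, 0, -1], [0, 0, 0, 0, 0, 0, -1], [0, 0, 0, 0, 0, 0, -1], [0, 0, 0, 0, 0, 0, -1]]]}}

```text
time_s: 3.65
position: [0.6666, 0.0099, 0.0657]
tcp_rot: [[-0.0, 1.0, 0.003], [1.0, 0.0, -0.0], [-0.0, 0.003, -1.0]]
force: [-0.3, 0.1, 0.2]
opening: 0.633
```

Request:
{"name": "send_rows", "arguments": {"moves": [[[0, 0, 0, 0, 0, 0, -1], [0, 0, 0, 0, 0, -0.4, -1], [0, 0, 0, 0, 0, -0.4, -1], [0, 0, 0, 0, 0, -0.45, -1], [0, 0, 0, 0, 0, 0, -1]]]}}

```text
time_s: 4.15
position: [0.6662, 0.0099, 0.0775]
tcp_rot: [[-0.0, 1.0, 0.002], [1.0, 0.0, -0.0], [-0.0, 0.002, -1.0]]
force: [0.4, 0.7, 0.9]
opening: 0.169
```

Request:
{"name": "send_rows", "arguments": {"moves": [[[0, 0, 0, 0, 0, 0, -1], [0, 0, 0, 0, 0, 0, -1], [0, 0, 0, 0, 0, 0, -1], [0, 0, 0, 0, 0, 0, -1], [0, 0, 0, 0, 0, 0, -1]]]}}

```text
time_s: 4.65
position: [0.6654, 0.0101, 0.0763]
tcp_rot: [[-0.0, 1.0, -0.0], [1.0, 0.0, 0.0], [0.0, -0.0, -1.0]]
force: [1.0, 0.0, 0.8]
opening: 0.006
```

```bash
python3 - <<'E'
from h import *
s=st();m=camera_model("wrist");im=capture("wrist");sc=capture("scene")
print("tcp px",proj(s["position"],m), "scene", proj(s["position"],camera_model("scene")))
cv2.imwrite("pics/w2.png",cv2.hconcat([cv2.resize(im,(427,320)),cv2.resize(sc[180:300,180:320],(373,320),interpolation=cv2.INTER_CUBIC)]))
E
```

```text
t 4.65 pos [0.6654 0.0101 0.0763] F [1.  0.  0.8] op 0.006
tcp px [[275.75311765 246.3108613 ]] scene [[249.47585292 269.14240518]]
```

View pics/w2.png

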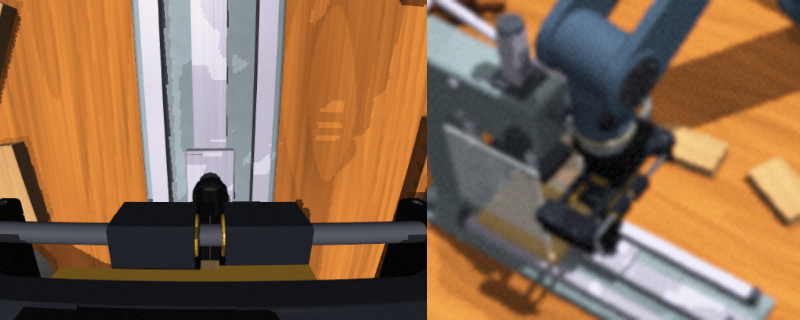

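```bash
python3 - <<'E'
from h import *
m=camera_model("wrist")
R=m["pose"][:3,:3]
def mk(tcp):
  k=dict(m);P=m["pose"].copy();P[:3,3]+=np.array(tcp)-readout.read_state()["position"];k["pose"]=P;return k
ims={n:cv2.imread(f"pics/{n}.png") for n in("w0","w1")}
def knobpx(im,x0,x1,y0,y1):
  g=im[y0:y1,x0:x1].max(2)<60;n,l,s,c=cv2.connectedComponentsWithStats(g.astype(np.uint8));i=1+np.argmax(s[1:,4]);return c[i]+[x0,y0],s[i]
a,sa=knobpx(ims["w0"],290,345,165,225);b,sb=knobpx(ims["w1"],255,300,222,275)
print(a,sa,b,sb)
m0,m1=mk([.625,0,.194]),mk([.6646,.06,.1937])
print(tri(a,m0,b,m1))
q=regions_of("wrist","knob_grip");print([(round(x["p"],2),cen(x["mask"]),x["mask"].sum()) for x in q])
msc=camera_model("scene")
for x in regions_of("scene","knob_grip"):
  c=cen(x["mask"]);print("scene",round(x["p"],2),c,x["mask"].sum(),onz(c,msc,.09))
cv2.imwrite("pics/w3.png",cv2.resize(capture("wrist")[180:300,190:360],(510,360),interpolation=cv2.INTER_CUBIC))
E
```

```text
[318.04365079 194.9537037 ] [ 14  14  30  32 756] [276.27260459 252.13360324] [  8  13  28  34 741]
(array([0.66566471, 0.00383277, 0.07666148]), np.float64(0.0006197939394941218))
[(0.85, array([275.17551622, 244.6740413 ]), np.int64(678))]
```

View pics/w3.png

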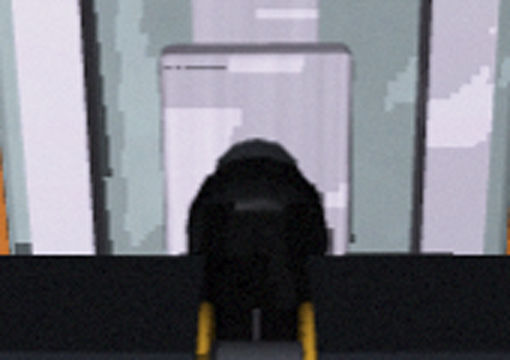

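Request:
{"name": "send_rows", "arguments": {"moves": [[[0, 0, 0, 0, 0, 0.1, -1], [0, 0, 0, 0, 0, 0.1, -1], [0, 0, 0, 0, 0, 0.1, -1], [0, 0, 0, 0, 0, 0.1, -1], [0, 0, 0, 0, 0, 0, -1]]]}}

```text
time_s: 5.4
position: [0.6653, 0.0101, 0.0722]
tcp_rot: [[-0.0, 1.0, -0.001], [1.0, 0.0, 0.0], [0.0, -0.001, -1.0]]
force: [-0.1, -0.0, 0.8]
opening: 0.006
```

```bash
python3 - <<'E'
from h import *
for i in range(3): st();capture("scene")
sc=capture("scene");cv2.imwrite("pics/s4.png",cv2.resize(sc[210:310,190:310],(720,600),interpolation=cv2.INTER_CUBIC))
s=st();print(proj(s["position"],camera_model("scene")))
E
```

```text
t 5.4 pos [0.6653 0.0101 0.0722] F [-0.1 -0.   0.8] op 0.006
t 5.45 pos [0.6654 0.01   0.0723] F [-0.  -0.1 -0.8] op 0.005
t 5.5 pos [0.6654 0.01   0.0724] F [-0.1  0.1 -0.3] op 0.002
t 5.6 pos [0.6655 0.01   0.0725] F [-0.7 -0.9 -0.1] op 0.006
[[249.49566219 269.81248514]]
```

View pics/s4.png

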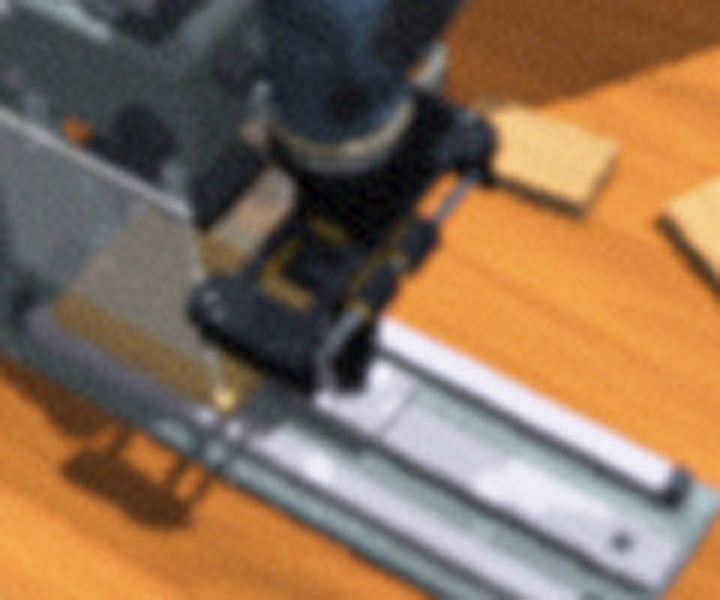

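```bash
python3 - <<'E'
from h import *
m=camera_model("wrist")
def mk(tcp):
  k=dict(m);P=m["pose"].copy();P[:3,3]+=np.array(tcp)-readout.read_state()["position"];k["pose"]=P;return k
m0,m1=mk([.625,0,.194]),mk([.6646,.06,.1937]);ms=camera_model("scene")
a0=cv2.imread("pics/scene0.png")
g=cv2.resize(a0[255:290,230:270],(0,0),fx=1,fy=1);print((g.max(2)))
for z in(.045,.06,.075,.09):
  print(z,onz([318,195],m0,z)[0].round(4),onz([276,252],m1,z)[0].round(4),onz([248.5,271],ms,z)[0].round(4),"hole",onz([275,65],m1,z)[0].round(4))
E
```

```text
[[191 153 142 ... 234 231 230]
 [172 155 185 ... 233 235 234]
 [152 186 221 ... 235 235 233]
 ...
 [153 132 122 ... 219 215 219]
 [151 157 145 ... 220 217 218]
 [134 149 152 ... 216 216 220]]
0.045 [ 0.6701 -0.0044  0.045 ] [ 0.6652 -0.0099  0.045 ] [ 0.6564 -0.0022  0.045 ] hole [0.6641 0.184  0.045 ]
0.06 [ 6.681e-01 -6.000e-04  6.000e-02] [ 0.6652 -0.0032  0.06  ] [0.6646 0.0045 0.06  ] hole [0.6641 0.1821 0.06  ]
0.075 [0.6661 0.0032 0.075 ] [0.6651 0.0034 0.075 ] [0.6728 0.0111 0.075 ] hole [0.6641 0.1803 0.075 ]
0.09 [0.6641 0.0069 0.09  ] [0.6651 0.0101 0.09  ] [0.681  0.0178 0.09  ] hole [0.6641 0.1784 0.09  ]
```

Request:
{"name": "send_rows", "arguments": {"moves": [[[0, 0, 0, 1, 0, -3, 1], [0, 0, 0, 2, 0, -2, 1], [0, 0, 0, 0, -2.5, 0, 1], [0, 0, 0, 0, -2.5, 0, 1], [0, 0, 0, 0, 0, 0, 1]]]}}

```text
time_s: 6.1
position: [0.6113, 0.0408, 0.1224]
tcp_rot: [[-0.001, 1.0, -0.005], [1.0, 0.001, 0.001], [0.001, -0.005, -1.0]]
force: [1.1, 0.4, 0.1]
opening: 0.375
```

```bash
cat > snap.py <<'E'
from h import *
import sys,pickle
n=sys.argv[1];s=st();m=camera_model("wrist");im=capture("wrist");cv2.imwrite(f"pics/{n}.png",im);pickle.dump(m,open(f"pics/{n}.pkl","wb"))
for q in regions_of("wrist","knob_grip")[:2]:print(round(q["p"],2),cen(q["mask"]),cv2.boundingRect(q["mask"].astype(np.uint8)))
E
python3 snap.py k0
```

```text
t 6.1 pos [0.6113 0.0408 0.1224] F [1.1 0.4 0.1] op 0.375
0.82 [343.23801917 261.9456869 ] (328, 249, 36, 34)
0.64 [ 78.41975309 352.9382716 ] (70, 336, 19, 30)
```

Request:
{"name": "send_rows", "arguments": {"moves": [[[0, 0, 0, 0, 3, 0, 1], [0, 0, 0, 0, 4, 0, 1], [0, 0, 0, 0, 3, 0, 1], [0, 0, 0, 0, 0, 0, 1], [0, 0, 0, 0, 0, 0, 1]]]}}

```text
time_s: 6.7
position: [0.7161, 0.0398, 0.1217]
tcp_rot: [[0.0, 1.0, -0.0], [1.0, -0.0, 0.0], [0.0, -0.0, -1.0]]
force: [-0.3, -0.1, -0.2]
opening: 0.926
```

```bash
python3 snap.py k1; python3 - <<'E'
import cv2
a=cv2.imread("pics/k0.png")[120:320,200:440];b=cv2.imread("pics/k1.png")[120:320,100:340]
cv2.imwrite("pics/kk.png",cv2.hconcat([cv2.resize(a,(396,330)),cv2.resize(b,(396,330))]))
E
```

```text
t 6.7 pos [0.7161 0.0398 0.1217] F [-0.3 -0.1 -0.2] op 0.926
0.91 [213.79896907 266.92989691] (201, 247, 29, 41)
```

View pics/kk.png

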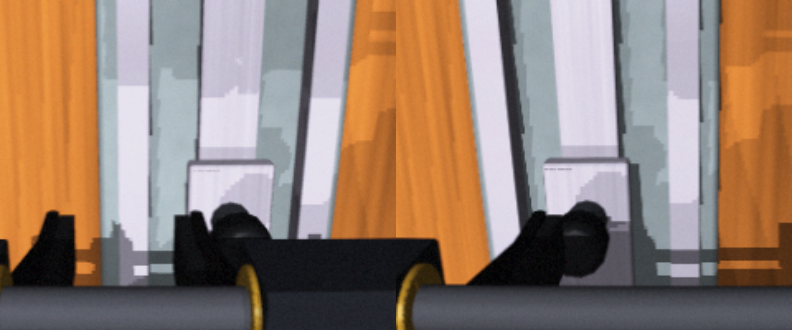

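```bash
python3 - <<'E'
from h import *
import pickle
m0,m1=[pickle.load(open(f"pics/k{i}.pkl","rb")) for i in(0,1)]
print("knob k0k1",tri([346,260],m0,[214.5,266],m1))
ms,md=camera_model("scene"),camera_model("side")
for n,a,b in[("L1",[278,236],[254,275]),("L2",[314,251],[228,253]),("L3",[367,284],[205,222]),("L4",[341,306],[239,215]),("tape?glue cap",[405,316],[216,161])]:
  print(n,tri(a,ms,b,md))
w=dict(m0);P=m0["pose"].copy();P[:3,3]=[.625,.081,.385];P[:3,:3]=[[1,0,0],[0,.956,.292],[0,-.292,.956]];w["pose"]=P
print("L1 w0/scene",tri([115,199],w,[278,236],ms),"L2",tri([92,61],w,[314,251],ms))
print("L1 w0/side",tri([115,199],w,[254,275],md),"L2",tri([92,61],w,[228,253],md))
w1=dict(w);P=P.copy();P[:3,3]+=[.0396,.06,0];w1["pose"]=P
print("L1 w0/w1",tri([115,199],w,[90,237],w1),"L2",tri([92,61],w,[65,118],w1))
E
```

```text
knob k0k1 (array([0.66745255, 0.00578293, 0.07435835]), np.float64(0.005548822498883743))
L1 (array([ 0.43845558, -0.01866126,  0.00595079]), np.float64(0.0017331847131296378))
L2 (array([0.42954169, 0.1349688 , 0.0067298 ]), np.float64(0.0046868759977095895))
L3 (array([0.45873021, 0.36484239, 0.00524756]), np.float64(0.007778915073415891))
L4 (array([0.58709241, 0.32735769, 0.00797313]), np.float64(0.0031305032125422383))
tape?glue cap (array([0.60589468, 0.52505496, 0.15621718]), np.float64(0.00532470791661048))
L1 w0/scene (array([ 0.42624933, -0.02366137, -0.00858018]), np.float64(0.002852918695240686)) L2 (array([0.42672431, 0.13601679, 0.00613855]), np.float64(0.0002771752067738908))
L1 w0/side (array([ 0.43593088, -0.01970796,  0.00818178]), np.float64(0.005145891528283538)) L2 (array([0.42933372, 0.13420359, 0.00760933]), np.float64(0.004657377880041295))
L1 w0/w1 (array([ 0.40099131, -0.03190455, -0.05063702]), np.float64(0.006597952221021841)) L2 (array([0.42582621, 0.13638012, 0.00531949]), np.float64(0.0006608073394809703))
```

Triangulated heights put the bench about 1–2 cm lower than z = 0, so my grasp passed above the knob. I'll confirm with a gentle touch, fingers shut, on top of the knob.

Request:
{"name": "send_rows", "arguments": {"moves": [[[0, 0, 0, 0, 0, 0, -1], [0, 0, 0, -1.5, -2.5, 0, -1], [0, 0, 0, -1.8, -2.4, 0, -1], [0, 0, 0, 0, 0, 1, -1], [0, 0, 0, 0, 0, 1, -1]]]}}

```text
time_s: 7.3
position: [0.6664, 0.0068, 0.1029]
tcp_rot: [[0.001, 1.0, 0.001], [1.0, -0.001, 0.0], [0.0, 0.001, -1.0]]
force: [0.6, 0.1, 0.6]
opening: 0.634
```

Request:
{"name": "send_rows", "arguments": {"moves": [[[0, 0, 0, 0, 0, 0, -1], [0, 0, 0, 0, 0, 0, -1], [0, 0, 0, 0, 0, 1, -1], [0, 0, 0, 0, 0, 1, -1], [0, 0, 0, 0, 0, 0.8, -1]]]}}

```text
time_s: 7.8
position: [0.6661, 0.0073, 0.0731]
tcp_rot: [[-0.0, 1.0, -0.001], [1.0, 0.0, 0.0], [0.0, -0.001, -1.0]]
force: [-0.1, -0.1, -0.6]
opening: 0.169
```

Request:
{"name": "send_rows", "arguments": {"moves": [[[0, 0, 0, 0, 0, 0.1, -1], [0, 0, 0, 0, 0, 0.1, -1], [0, 0, 0, 0, 0, 0.1, -1], [0, 0, 0, 0, 0, 0.1, -1], [0, 0, 0, 0, 0, 0, -1]]]}}

```text
time_s: 8.3
position: [0.6666, 0.007, 0.0707]
tcp_rot: [[0.0, 1.0, 0.0], [1.0, -0.0, -0.0], [-0.0, 0.0, -1.0]]
force: [0.3, 0.1, -0.0]
opening: 0.006
```

Request:
{"name": "send_rows", "arguments": {"moves": [[[0, 0, 0, 0, 0, 0.1, -1], [0, 0, 0, 0, 0, 0.1, -1], [0, 0, 0, 0, 0, 0.1, -1], [0, 0, 0, 0, 0, 0.1, -1], [0, 0, 0, 0, 0, 0, -1]]]}}

```text
time_s: 8.8
position: [0.6663, 0.0071, 0.0662]
tcp_rot: [[0.0, 1.0, -0.0], [1.0, -0.0, 0.0], [0.0, -0.0, -1.0]]
force: [-0.1, 0.2, 0.8]
opening: 0.003
```

```bash
python3 - <<'E'
from h import *
s=st();sc=capture("side");m=camera_model("side")
print(proj([s["position"],s["position"]+[0,0,.02]],m),proj(s["position"],camera_model("scene")))
w=capture("wrist")
print([(round(x["p"],2),cen(x["mask"]),x["mask"].sum()) for x in regions_of("wrist","knob_grip")])
cv2.imwrite("pics/d5.png",cv2.hconcat([cv2.resize(sc[140:280,240:400],(400,350),interpolation=cv2.INTER_CUBIC),cv2.resize(w[150:290,200:360],(400,350),interpolation=cv2.INTER_CUBIC)]))
E
```

```text
t 8.8 pos [0.6663 0.0071 0.0662] F [-0.1  0.2  0.8] op 0.003
[[306.60003311 232.46568518]
 [306.69607259 227.41362977]] [[248.74408958 270.63517204]]
[(0.84, array([272.76315789, 245.58668731]), np.int64(646))]
```

View pics/d5.png

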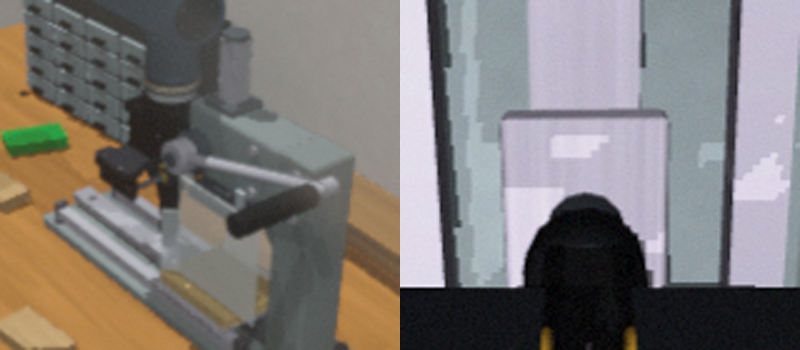

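Request:
{"name": "send_rows", "arguments": {"moves": [[[0, 0, 0, 0, 0, 0.1, -1], [0, 0, 0, 0, 0, 0.1, -1], [0, 0, 0, 0, 0, 0.1, -1], [0, 0, 0, 0, 0, 0.1, -1], [0, 0, 0, 0, 0, 0, -1]]]}}

```text
time_s: 9.45
position: [0.6666, 0.0071, 0.0638]
tcp_rot: [[-0.0, 1.0, 0.0], [1.0, 0.0, -0.0], [-0.0, 0.0, -1.0]]
force: [-1.9, 0.2, 5.8]
opening: 0.006
```

```bash
python3 - <<'E'
from h import *
for i in range(3):
  s=st();print(s["tau"].round(2) if hasattr(s["tau"],"round") else s["tau"],s["moment"]);capture("scene")
E
```

```text
t 9.45 pos [0.6666 0.0071 0.0638] F [-1.9  0.2  5.8] op 0.006
[ -0.14 -45.73 -14.12   0.09  -0.55  -0.  ] [ 0.01276838  0.39440851 -0.02594859]
t 9.5 pos [0.6666 0.0071 0.0638] F [-2.   0.4  6. ] op 0.005
[ -0.14 -45.78 -14.09   0.09  -0.54  -0.  ] [0.06301503 0.34796745 0.02504846]
t 9.55 pos [0.6666 0.007  0.0638] F [-1.5  0.4  7.1] op 0.005
[ -0.14 -45.8  -14.09   0.09  -0.54  -0.  ] [0.00304633 0.3072732  0.02054568]
```

Contact at TCP z ≈ 0.0645, so the knob top is about 28 mm lower than the text implies. The knob's y, re-derived at that height, is about 0.004. I'll regrip with the TCP at about 0.035.

Request:
{"name": "send_rows", "arguments": {"moves": [[[0, 0, 0, 0, 0, -1.5, 0.5], [0, 0, 0, -0.3, 0, -1.5, 0.5], [0, 0, 0, 0, 0, 0, 0.5], [0, 0, 0, 0, 0, 0, 0.5], [0, 0, 0, 0, 0, 0, 0.5]]]}}

```text
time_s: 10.1
position: [0.6661, 0.004, 0.0922]
tcp_rot: [[0.0, 1.0, -0.001], [1.0, -0.0, 0.0], [0.0, -0.001, -1.0]]
force: [-1.0, -0.0, -0.3]
opening: 0.372
```

Request:
{"name": "send_rows", "arguments": {"moves": [[[0, 0, 0, 0, 0, 0, 0.5], [0, 0, 0, 0, 0, 0, 0.5], [0, 0, 0, 0, 0, 0, 0.5], [0, 0, 0, 0, 0, 0, 0.5], [0, 0, 0, 0, 0, 0, 0.5]]]}}

```text
time_s: 10.6
position: [0.6664, 0.004, 0.0923]
tcp_rot: [[0.0, 1.0, -0.0], [1.0, -0.0, 0.0], [0.0, -0.0, -1.0]]
force: [-0.2, -0.1, -0.7]
opening: 0.731
```

Request:
{"name": "send_rows", "arguments": {"moves": [[[0, 0, 0, 0, 0, 1.5, 0.5], [0, 0, 0, 0, 0, 1.5, 0.5], [0, 0, 0, 0, 0, 1.4, 0.5], [0, 0, 0, 0, 0, 0.7, 0.5], [0, 0, 0, 0, 0, 0.7, 0.5]]]}}

```text
time_s: 11.1
position: [0.6659, 0.0041, 0.0329]
tcp_rot: [[0.0, 1.0, -0.002], [1.0, -0.0, 0.0], [0.0, -0.002, -1.0]]
force: [0.6, 1.0, -0.3]
opening: 0.749
```

Request:
{"name": "send_rows", "arguments": {"moves": [[[0, 0, 0, 0, 0, 0, -1], [0, 0, 0, 0, 0, 0, -1], [0, 0, 0, 0, 0, 0, -1], [0, 0, 0, 0, 0, 0, -1], [0, 0, 0, 0, 0, 0, -1]]]}}

```text
time_s: 11.6
position: [0.6668, 0.004, 0.035]
tcp_rot: [[-0.0, 1.0, 0.001], [1.0, 0.0, -0.0], [-0.0, 0.001, -1.0]]
force: [-0.2, 0.2, -0.2]
opening: 0.386
```

Request:
{"name": "send_rows", "arguments": {"moves": [[[0, 0, 0, 0, 0, 0, -1], [0, 0, 0, 0, 0, 0, -1], [0, 0, 0, 0, 0, 0, -1], [0, 0, 0, 0, 0, 0, -1], [0, 0, 0, 0, 0, 0, -1]]]}}

```text
time_s: 12.1
position: [0.6657, 0.004, 0.0349]
tcp_rot: [[-0.0, 1.0, -0.002], [1.0, 0.0, -0.0], [-0.0, -0.002, -1.0]]
force: [-3.7, -1.5, 5.8]
opening: 0.316
```

Gripped at an opening of 27.5 mm, which fits the knob. Now I lift.

Request:
{"name": "send_rows", "arguments": {"moves": [[[0, 0, 0, 0, 0, -0.3, -1], [0, 0, 0, 0, 0, -0.4, -1], [0, 0, 0, 0, 0, -0.4, -1], [0, 0, 0, 0, 0, -0.15, -1], [0, 0, 0, 0, 0, 0, -1]]]}}

```text
time_s: 12.6
position: [0.6656, 0.004, 0.0463]
tcp_rot: [[-0.0, 1.0, -0.002], [1.0, 0.0, 0.0], [0.0, -0.002, -1.0]]
force: [-1.5, -2.2, -6.8]
opening: 0.315
```

Request:
{"name": "send_rows", "arguments": {"moves": [[[0, 0, 0, 0.5, 0, 0, -1], [0, 0, 0, 1, 0, 0, -1], [0, 0, 0, 0.5, 0, 0, -1], [0, 0, 0, 0, 0, 0, -1], [0, 0, 0, 0, 0, 0, -1]]]}}

```text
time_s: 13.1
position: [0.6655, 0.0255, 0.0465]
tcp_rot: [[-0.0, 1.0, -0.002], [1.0, 0.0, 0.002], [0.002, -0.002, -1.0]]
force: [-3.4, 2.4, -8.2]
opening: 0.316
```

Request:
{"name": "send_rows", "arguments": {"moves": [[[0, 0, 0, 1.5, 0, 0, -1], [0, 0, 0, 2, 0, 0, -1], [0, 0, 0, 2, 0, 0, -1], [0, 0, 0, 2, 0, 0, -1], [0, 0, 0, 2, 0, 0, -1]]]}}

```text
time_s: 13.6
position: [0.6649, 0.1182, 0.0468]
tcp_rot: [[-0.0, 1.0, -0.004], [1.0, 0.0, -0.002], [-0.002, -0.004, -1.0]]
force: [-5.8, -4.0, 0.9]
opening: 0.336
```

Request:
{"name": "send_rows", "arguments": {"moves": [[[0, 0, 0, 2, 0, 0, -1], [0, 0, 0, 2, 0, 0, -1], [0, 0, 0, 1.5, 0, 0, -1], [0, 0, 0, 0.9, 0, 0, -1], [0, 0, 0, 0, 0, 0, -1]]]}}

```text
time_s: 14.1
position: [0.6674, 0.1847, 0.0478]
tcp_rot: [[-0.002, 1.0, 0.003], [1.0, 0.002, 0.001], [0.001, 0.003, -1.0]]
force: [-0.2, -1.6, -0.5]
opening: 0.007
```

Request:
{"name": "send_rows", "arguments": {"moves": [[[0, 0, 0, 0, 0, 0, -1], [0, 0, 0, 0, 0, 0.3, -1], [0, 0, 0, 0, 0, 0.3, -1], [0, 0, 0, 0, 0, 0, -1], [0, 0, 0, 0, 0, 0, -1]]]}}

```text
time_s: 14.6
position: [0.6663, 0.1825, 0.0406]
tcp_rot: [[0.001, 1.0, -0.001], [1.0, -0.001, -0.0], [-0.0, -0.001, -1.0]]
force: [-0.7, -1.0, -0.1]
opening: 0.004
```

The grip slackened partway. I'll raise, open and find the knob.

Request:
{"name": "send_rows", "arguments": {"moves": [[[0, 0, 0, 1, 0, -3, 0.5], [0, 0, 0, 1, 0, -3, 0.5], [0, 0, 0, 1, 0, -3, 0.5], [0, 0, 0, 0, 0, 0, 0.5], [0, 0, 0, 0, 0, 0, 0.5]]]}}

```text
time_s: 15.1
position: [0.6668, 0.2131, 0.1318]
tcp_rot: [[-0.0, 1.0, 0.002], [1.0, 0.0, 0.0], [0.0, 0.002, -1.0]]
force: [-0.3, -0.4, 0.7]
opening: 0.374
```

```bash
python3 snap.py r0; python3 - <<'E'
from h import *
import pickle
m=pickle.load(open("pics/r0.pkl","rb"))
for q in regions_of("wrist","knob_grip")[:2]:
  b=cv2.boundingRect(q["mask"].astype(np.uint8));
  for z in(.0645,.0755):print(z,onz([[b[0]+b[2]/2,b[1]]],m,z)-[0,.0145,0],onz(cen(q["mask"]),m,z-.004))
E
```

```text
t 15.1 pos [0.6668 0.2131 0.1318] F [-0.3 -0.4  0.7] op 0.374
0.55 [272.12847966 337.17558887] (256, 323, 34, 31)
0.26 [272.89145497 256.4026174 ] (200, 193, 145, 162)
0.0645 [[0.66471473 0.0938142  0.0645    ]] [[0.66384528 0.08950697 0.0605    ]]
0.0755 [[0.66476892 0.10172046 0.0755    ]] [[0.66393505 0.09808049 0.0715    ]]
0.0645 [[0.66447128 0.21642388 0.0645    ]] [[0.66469306 0.17346307 0.0605    ]]
0.0755 [[0.66453582 0.21911573 0.0755    ]] [[0.66474733 0.17852044 0.0715    ]]
```

View pics/r0.png

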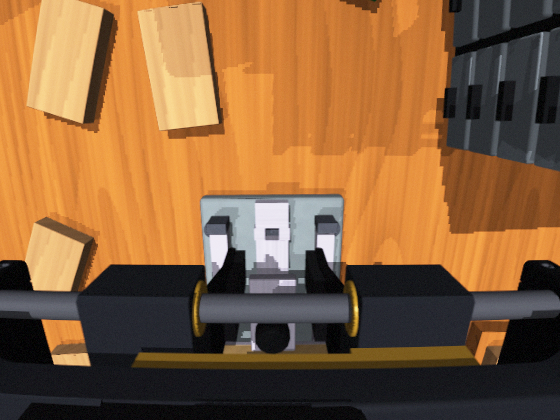

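Request:
{"name": "send_rows", "arguments": {"moves": [[[0, 0, 0, -3.8, 0, 0, 0.5], [0, 0, 0, -3.8, 0, 0, 0.5], [0, 0, 0, -3.7, -0.15, 0, 0.5], [0, 0, 0, 0, 0, 1, 0.5], [0, 0, 0, 0, 0, 1, 0.5]]]}}

```text
time_s: 15.75
position: [0.6644, 0.0989, 0.1094]
tcp_rot: [[0.003, 1.0, -0.002], [1.0, -0.003, 0.001], [0.001, -0.002, -1.0]]
force: [-0.3, 0.7, 0.1]
opening: 0.747
```

Request:
{"name": "send_rows", "arguments": {"moves": [[[0, 0, 0, 0, 0, 1.5, 0.5], [0, 0, 0, 0, 0, 2, 0.5], [0, 0, 0, 0, 0, 2, 0.5], [0, 0, 0, 0, 0, 1.2, 0.5], [0, 0, 0, 0, 0, 0, -1]]]}}

```text
time_s: 16.25
position: [0.6625, 0.1013, 0.0407]
tcp_rot: [[-0.001, 1.0, -0.006], [1.0, 0.001, 0.0], [0.0, -0.006, -1.0]]
force: [-0.4, -0.1, -0.5]
opening: 0.721
```

Request:
{"name": "send_rows", "arguments": {"moves": [[[0, 0, 0, 0, 0, 0, -1], [0, 0, 0, 0, 0, 0, -1], [0, 0, 0, 0, 0, 0, -1], [0, 0, 0, 0, 0, 0, -1], [0, 0, 0, 0, 0, 0, -1]]]}}

```text
time_s: 16.75
position: [0.6653, 0.1, 0.0446]
tcp_rot: [[0.0, 1.0, 0.001], [1.0, -0.0, -0.0], [-0.0, 0.001, -1.0]]
force: [-0.1, 1.0, -0.5]
opening: 0.287
```

Request:
{"name": "send_rows", "arguments": {"moves": [[[0, 0, 0, 0, 0, 0, -1], [0, 0, 0, 0, 0, 0, -1], [0, 0, 0, 0, 0, 0, -1], [0, 0, 0, 0, 0, 0, -1], [0, 0, 0, 0, 0, 0, -1]]]}}

```text
time_s: 17.25
position: [0.6648, 0.1002, 0.0443]
tcp_rot: [[-0.0, 1.0, -0.0], [1.0, 0.0, 0.0], [0.0, -0.0, -1.0]]
force: [-3.3, 0.2, 4.9]
opening: 0.245
```

```bash
python3 - <<'E'
from h import *
s=st();sc=capture("side");w=capture("wrist");a=capture("scene")
for c in("side","scene"):print(c,proj(s["position"],camera_model(c)))
f=lambda i,y,x:cv2.resize(i[y-50:y+50,x-44:x+44],(264,300),interpolation=cv2.INTER_CUBIC)
p=proj(s["position"],camera_model("side"))[0].astype(int);q=proj(s["position"],camera_model("scene"))[0].astype(int)
cv2.imwrite("pics/d6.png",cv2.hconcat([f(sc,p[1],p[0]),f(a,q[1],q[0]),f(w,250,275)]))
E
```

```text
t 17.25 pos [0.6648 0.1002 0.0443] F [-3.3  0.2  4.9] op 0.245
side [[290.0177226  226.17698024]]
scene [[271.7375818  286.23903773]]
```

View pics/d6.png

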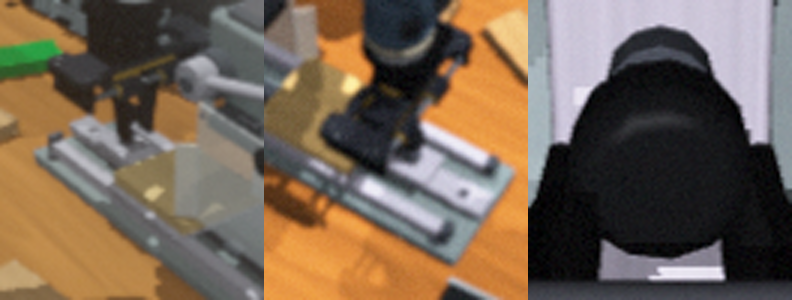

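Here I seem to hold the sleeve (21 mm) under the raised knob. That's useful for sliding, because the pin can then drop by itself. I'll pull out 6 cm and watch the grip.

Request:
{"name": "send_rows", "arguments": {"moves": [[[0, 0, 0, 0.5, 0, 0, -1], [0, 0, 0, 0.5, 0, 0, -1], [0, 0, 0, 0.5, 0, 0, -1], [0, 0, 0, 0.5, 0, 0, -1], [0, 0, 0, 0, 0, 0, -1]]]}}

```text
time_s: 17.9
position: [0.6646, 0.1168, 0.0443]
tcp_rot: [[-0.001, 1.0, -0.001], [1.0, 0.001, -0.005], [-0.005, -0.001, -1.0]]
force: [-3.5, -5.0, 5.6]
opening: 0.249
```

Request:
{"name": "send_rows", "arguments": {"moves": [[[0, 0, 0, 0.8, 0, 0, -1], [0, 0, 0, 0.8, 0, 0, -1], [0, 0, 0, 0.8, 0, 0, -1], [0, 0, 0, 0.8, 0, 0, -1], [0, 0, 0, 0.5, 0, 0, -1]]]}}

```text
time_s: 18.4
position: [0.6643, 0.1502, 0.0444]
tcp_rot: [[-0.002, 1.0, -0.003], [1.0, 0.002, -0.011], [-0.011, -0.003, -1.0]]
force: [-4.2, -14.0, 6.9]
opening: 0.248
```

```bash
python3 - <<'E'
from h import *
s=st();m=camera_model("wrist");im=capture("wrist")
for q in regions_of("wrist","knob_grip")[:1]:print(round(q["p"],2),cen(q["mask"]),cv2.boundingRect(q["mask"].astype(np.uint8)))
E
```

```text
t 18.4 pos [0.6643 0.1502 0.0444] F [ -4.2 -14.    6.9] op 0.248
0.8 [274.4055503  254.11699779] (245, 221, 61, 67)
```

Request:
{"name": "send_rows", "arguments": {"moves": [[[0, 0, 0, 0, 0, 0, -1], [0, 0, 0, 0, 0, 0, -1], [0, 0, 0, 0, 0, 0, -1], [0, 0, 0, 0, 0, 0, -1], [0, 0, 0, 0, 0, 0, -1]]]}}

```text
time_s: 19.0
position: [0.6643, 0.1543, 0.0443]
tcp_rot: [[-0.001, 1.0, -0.002], [1.0, 0.001, -0.004], [-0.004, -0.002, -1.0]]
force: [-3.6, -4.5, 5.9]
opening: 0.248
```

```bash
python3 - <<'E'
from h import *
s=st();im=capture("wrist");m=camera_model("wrist")
for q in regions_of("wrist","knob_grip")[:1]:print(round(q["p"],2),cen(q["mask"]),cv2.boundingRect(q["mask"].astype(np.uint8)))
a=capture("scene")
p=proj(s["position"],camera_model("scene"))[0].astype(int)
cv2.imwrite("pics/d7.png",cv2.hconcat([cv2.resize(im[120:320],(784,280))[:,180:604],cv2.resize(a[p[1]-45:p[1]+45,p[0]-55:p[0]+55],(342,280),interpolation=cv2.INTER_CUBIC)]))
E
```

```text
t 19.0 pos [0.6643 0.1543 0.0443] F [-3.6 -4.5  5.9] op 0.248
0.67 [274.38020352 253.34720937] (244, 220, 63, 67)
```

View pics/d7.png

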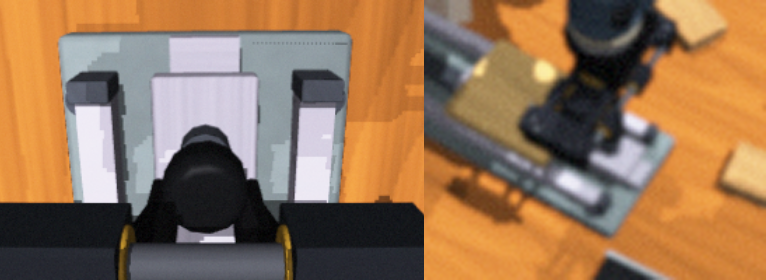

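Request:
{"name": "send_rows", "arguments": {"moves": [[[0, 0, 0, 0.3, 0, 0, -1], [0, 0, 0, 0.3, 0, 0, -1], [0, 0, 0, 0.3, 0, 0, -1], [0, 0, 0, 0.3, 0, 0, -1], [0, 0, 0, 0.2, 0, 0, -1]]]}}

```text
time_s: 19.65
position: [0.664, 0.1699, 0.042]
tcp_rot: [[0.0, 1.0, -0.003], [1.0, -0.0, -0.002], [-0.002, -0.003, -1.0]]
force: [0.8, -8.4, -7.0]
opening: 0.247
```

Request:
{"name": "send_rows", "arguments": {"moves": [[[0, 0, 0, 0.2, 0, 0, -1], [0, 0, 0, 0.2, 0, 0, -1], [0, 0, 0, 0.2, 0, 0, -1], [0, 0, 0, 0.2, 0, 0, -1], [0, 0, 0, 0, 0, 0, -1]]]}}

```text
time_s: 20.15
position: [0.664, 0.17, 0.0418]
tcp_rot: [[-0.003, 1.0, -0.005], [1.0, 0.003, -0.014], [-0.014, -0.005, -1.0]]
force: [0.1, -22.5, -6.5]
opening: 0.248
```

```bash
cat > kn.py <<'E'
from h import *
s=st();im=capture("wrist")
for q in regions_of("wrist","knob_grip")[:1]:print(round(q["p"],2),cen(q["mask"]),cv2.boundingRect(q["mask"].astype(np.uint8)))
E
python3 kn.py
```

```text
t 20.15 pos [0.664  0.17   0.0418] F [  0.1 -22.5  -6.5] op 0.248
0.67 [275.10811085 248.16485636] (237, 172, 77, 182)
```

The z force flipped and motion is blocked, so the pin is at the hole while I hold it up. I'll relax y and lower it in.

Request:
{"name": "send_rows", "arguments": {"moves": [[[0, 0, 0, -0.4, 0, 0, -1], [0, 0, 0, -0.4, 0, 0, -1], [0, 0, 0, 0, 0, 0.3, -1], [0, 0, 0, 0, 0, 0.4, -1], [0, 0, 0, 0, 0, 0, -1]]]}}

```text
time_s: 20.75
position: [0.664, 0.1696, 0.0355]
tcp_rot: [[-0.001, 1.0, -0.002], [1.0, 0.001, -0.003], [-0.003, -0.002, -1.0]]
force: [-0.6, -7.9, -7.2]
opening: 0.249
```

Request:
{"name": "send_rows", "arguments": {"moves": [[[0, 0, 0, 0, 0, 0.4, -1], [0, 0, 0, 0, 0, 0, -1], [0, 0, 0, 0, 0, 0, 0.5], [0, 0, 0, 0, 0, 0, 0.5], [0, 0, 0, 0, 0, 0, 0.5]]]}}

```text
time_s: 21.25
position: [0.6664, 0.1725, 0.0339]
tcp_rot: [[-0.0, 1.0, 0.003], [1.0, 0.0, 0.002], [0.002, 0.003, -1.0]]
force: [0.9, 0.3, -0.2]
opening: 0.436
```

```bash
python3 kn.py
```

```text
t 21.25 pos [0.6664 0.1725 0.0339] F [ 0.9  0.3 -0.2] op 0.436
0.82 [269.7915876  258.88425047] (240, 225, 61, 67)
```

Request:
{"name": "send_rows", "arguments": {"moves": [[[0, 0, 0, 0, 0, 0, 0.5], [0, 0, 0, 0, 0, -3, 0.5], [0, 0, 0, 0, 0, -4, 0.5], [0, 0, 0, 2, -2, -3, 0.5], [0, 0, 0, 3, -3, 0, 0.5]]]}}

```text
time_s: 21.85
position: [0.6208, 0.2212, 0.1386]
tcp_rot: [[0.003, 1.0, 0.014], [1.0, -0.003, 0.003], [0.003, 0.014, -1.0]]
force: [0.5, 1.4, -0.5]
opening: 0.745
```

```bash
sed -i 's/\[:2\]:print/:print/' snap.py; python3 snap.py q0; python3 - <<'E'
from h import *
for r in rects("wrist","layer1",.006):print(r)
E
```

```text
t 21.85 pos [0.6208 0.2212 0.1386] F [ 0.5  1.4 -0.5] op 0.745
0.86 [323.46013667 257.39179954] (309, 239, 32, 39)
(0.95, [120, 66], [467, 344], [104, 65], 72.4)
(0.88, [231, 76], [571, 335], [105, 59], -82.8)
(0.78, [102, 247], [426, 162], [61, 53], -25.2)
(0.63, [411, 5], [724, 396], [46, 12], 2.1)
```

Request:
{"name": "send_rows", "arguments": {"moves": [[[0, 0, 0, 0, 3, 0, 0.5], [0, 0, 0, 0, 4, 0, 0.5], [0, 0, 0, 0, 3, 0, 0.5], [0, 0, 0, 0, 0, 0, 0.5], [0, 0, 0, 0, 0, 0, 0.5]]]}}

```text
time_s: 22.5
position: [0.7151, 0.2202, 0.1315]
tcp_rot: [[0.001, 1.0, -0.002], [1.0, -0.001, -0.0], [-0.0, -0.002, -1.0]]
force: [-0.9, 0.1, -0.8]
opening: 0.751
```

```bash
python3 snap.py q1; python3 - <<'E'
from h import *
for r in rects("wrist","layer1",.006):print(r)
a=cv2.imread("pics/q0.png");b=cv2.imread("pics/q1.png")
cv2.imwrite("pics/qq.png",cv2.hconcat([cv2.resize(a[150:400,180:440],(400,385)),cv2.resize(b[150:400,80:340],(400,385))]))
E
```

```text
t 22.5 pos [0.7151 0.2202 0.1315] F [-0.9  0.1 -0.8] op 0.751
0.91 [219.16083916 257.79195804] (202, 242, 29, 39)
(0.96, [128, 75], [579, 333], [105, 64], -83.6)
(0.94, [28, 69], [478, 341], [106, 64], 71.7)
(0.61, [25, 249], [438, 159], [61, 54], -26.3)
(0.41, [313, 3], [743, 392], [22, 6], 0.4)
```

View pics/qq.png

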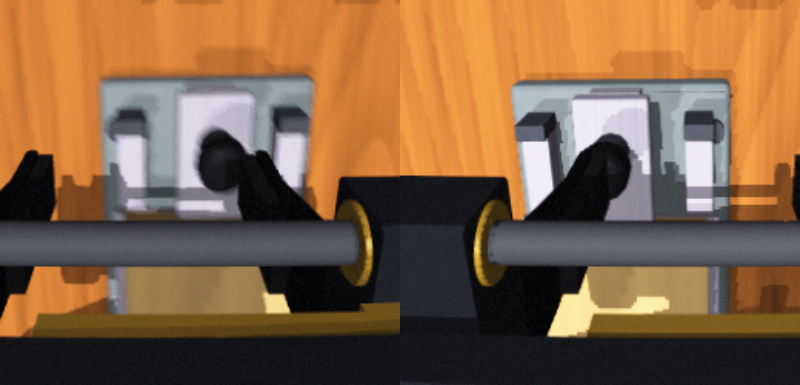

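Request:
{"name": "send_rows", "arguments": {"moves": [[[0, 0, 0, 1, -4, -1, 0.5], [0, 0, 0, 1, -4, -1, 0.5], [0, 0, 0, 1, -3.5, 0, 0.5], [0, 0, 0, 0, 0, 0, 0.5], [0, 0, 0, 0, 0, 0, 0.5]]]}}

```text
time_s: 23.15
position: [0.5989, 0.2516, 0.1538]
tcp_rot: [[-0.002, 1.0, 0.001], [1.0, 0.002, -0.0], [-0.0, 0.001, -1.0]]
force: [0.5, 0.3, -0.8]
opening: 0.753
```

Request:
{"name": "send_rows", "arguments": {"moves": [[[0, 0, 0, 0, 0, 0, 0.5], [0, 0, 0, 0, 0, 0, 0.5], [0, 0, 0, 0, 0, 0, 0.5], [0, 0, 0, 0, 0, 0, 0.5], [0, 0, 0, 0, 0, 0, 0.8]]]}}

```text
time_s: 23.65
position: [0.6003, 0.2508, 0.1527]
tcp_rot: [[0.0, 1.0, -0.0], [1.0, -0.0, -0.0], [-0.0, -0.0, -1.0]]
force: [0.3, -0.2, 0.1]
opening: 0.782
```

```bash
cat > ly.py <<'E'
from h import *
import sys,pickle
n=sys.argv[1];s=st();m=camera_model("wrist");im=capture("wrist");cv2.imwrite(f"pics/{n}.png",im)
R=regions_of("wrist","layer1")+regions_of("wrist","knob_grip")[:1]
out=[]
hsv=cv2.cvtColor(im,cv2.COLOR_BGR2HSV)
for q in R:
  k=q["mask"].astype(np.uint8)
  if q["p"]<.3 or k.sum()<300: continue
  c=max(cv2.findContours(k,cv2.RETR_EXTERNAL,cv2.CHAIN_APPROX_NONE)[0],key=len)
  out.append((cen(k),c[:,0],im[q["mask"]].mean(0)))
  print(round(q["p"],2),cen(k).round(1),cv2.boundingRect(k),im[q["mask"]].mean(0).round())
pickle.dump((m,out),open(f"pics/{n}.pkl","wb"))
E
python3 ly.py A
```

```text
t 23.65 pos [0.6003 0.2508 0.1527] F [ 0.3 -0.2  0.1] op 0.782
0.86 [152.8 100. ] (115, 40, 80, 121) [109. 168. 217.]
0.71 [257.9 109.6] (222, 53, 70, 115) [108. 167. 219.]
0.6 [  8.3 144.2] (0, 91, 26, 85) [22. 69.  5.]
```

Request:
{"name": "send_rows", "arguments": {"moves": [[[0, 0, 0, 0, -4, 0, 0.8], [0, 0, 0, 0, -4, 0, 0.8], [0, 0, 0, 0, -4, 0, 0.8], [0, 0, 0, 0, -2, 0, 0.8], [0, 0, 0, 0, 0, 0, 0.8]]]}}

```text
time_s: 24.3
position: [0.4562, 0.2509, 0.153]
tcp_rot: [[-0.002, 1.0, -0.004], [1.0, 0.002, -0.001], [-0.001, -0.004, -1.0]]
force: [0.5, -0.2, 0.6]
opening: 0.896
```

Request:
{"name": "send_rows", "arguments": {"moves": [[[0, 0, 0, 0, 0, 0, 0.8], [0, 0, 0, 0, 0, 0, 0.8], [0, 0, 0, 0, 0, 0, 0.8], [0, 0, 0, 0, 0, 0, 0.8], [0, 0, 0, 0, 0, 0, 0.8]]]}}

```text
time_s: 24.8
position: [0.4606, 0.2509, 0.1528]
tcp_rot: [[0.0, 1.0, 0.0], [1.0, -0.0, -0.0], [-0.0, 0.0, -1.0]]
force: [-0.4, 0.7, -0.7]
opening: 0.901
```

```bash
python3 ly.py B; python3 - <<'E'
from h import *
import pickle
(ma,A),(mb,B)=[pickle.load(open(f"pics/{n}.pkl","rb")) for n in"AB"]
for a in A:
  for b in B:
    P,e=tri(a[0],ma,b[0],mb)
    if e<.004 and -.1<P[2]<.2: print(a[0].round(),b[0].round(),P.round(4),round(e,4))
E
```

```text
t 24.8 pos [0.4606 0.2509 0.1528] F [-0.4  0.7 -0.7] op 0.901
0.72 [527.6  20.7] (483, 0, 77, 56) [ 39. 127.   2.]
0.6 [401.9 111.5] (370, 56, 64, 113) [ 91. 142. 191.]
0.58 [298.6  98. ] (256, 37, 88, 122) [ 99. 155. 207.]
0.56 [108.5 122.7] (66, 67, 85, 113) [ 50. 156.   4.]
[153. 100.] [299.  98.] [0.4825 0.3437 0.0139] 0.001
[258. 110.] [402. 111.] [0.5834 0.333  0.0132] 0.0008
```

```bash
cat > rc.py <<'E'
from h import *
import pickle
def rc(n,i,z=.02):
  m,A=pickle.load(open(f"pics/{n}.pkl","rb"));P=onz(A[i][1],m,z)[:,:2]
  (x,y),(w,h),a=cv2.minAreaRect((P*1000).astype(np.float32))
  if h>w:a+=90;w,h=h,w
  print(n,i,[round(v,1) for v in(x,y,w,h)],"long axis deg from +x",round(a%180,1),"centroid",onz(A[i][0],m,z)[0].round(4))
E
python3 - <<'E'
from rc import *
rc("A",1);rc("A",0);rc("B",1);rc("B",2)
E
```

```text
A 1 [583.8, 330.9, 100.1, 56.0] long axis deg from +x 96.3 centroid [0.5837 0.3334 0.02  ]
A 0 [483.8, 340.6, 99.8, 59.7] long axis deg from +x 71.4 centroid [0.4847 0.343  0.02  ]
B 1 [581.3, 330.1, 101.4, 60.3] long axis deg from +x 96.7 centroid [0.5808 0.3326 0.02  ]
B 2 [481.7, 341.2, 100.3, 55.4] long axis deg from +x 72.3 centroid [0.4821 0.344  0.02  ]
```

The rectangles at z = 0.02 come out 100.1×56.0 and 100.3×55.4 mm, so the bench is at z ≈ 0. L4 is at (0.584, 0.331), 6.3° off y. L3 is at (0.482, 0.341), −17.8°, so it has shifted. I'll grip L4.

Request:
{"name": "send_rows", "arguments": {"moves": [[[0, 0, 0, 2.5, 4, 0, 1], [0, 0, 0, 2.5, 4, 0, 1], [0, 0, 0, 3, 4.3, 0, 1], [0, 0, -6.3, 0, 0, 4, 1], [0, 0, 0, 0, 0, 4, 1]]]}}

```text
time_s: 25.45
position: [0.5841, 0.3312, 0.0733]
tcp_rot: [[-0.112, 0.994, 0.006], [0.994, 0.112, 0.002], [0.001, 0.006, -1.0]]
force: [-0.5, 0.3, -0.8]
opening: 1.001
```

Request:
{"name": "send_rows", "arguments": {"moves": [[[0, 0, 0, 0, 0, 3, 1], [0, 0, 0, 0, 0, 2, 1], [0, 0, 0, 0, 0, 1, 1], [0, 0, 0, 0, 0, 0.4, 1], [0, 0, 0, 0, 0, 0, 1]]]}}

```text
time_s: 25.95
position: [0.5813, 0.3298, 0.0092]
tcp_rot: [[-0.11, 0.994, 0.0], [0.994, 0.11, 0.0], [0.0, 0.0, -1.0]]
force: [0.8, 0.6, -0.2]
opening: 0.996
```

Request:
{"name": "send_rows", "arguments": {"moves": [[[0, 0, 0, 0, 0, 0.2, 1], [0, 0, 0, 0, 0, 0.1, 1], [0, 0, 0, 0, 0, 0.1, 1], [0, 0, 0, 0, 0, 0, 1], [0, 0, 0, 0, 0, 0, 1]]]}}

```text
time_s: 26.45
position: [0.5811, 0.3297, 0.0052]
tcp_rot: [[-0.11, 0.994, 0.0], [0.994, 0.11, 0.0], [0.0, 0.0, -1.0]]
force: [0.3, -0.1, -0.2]
opening: 1.001
```

Request:
{"name": "send_rows", "arguments": {"moves": [[[0, 0, 0, 0, 0, 0, -1], [0, 0, 0, 0, 0, 0, -1], [0, 0, 0, 0, 0, 0, -1], [0, 0, 0, 0, 0, 0, -1], [0, 0, 0, 0, 0, 0, -1]]]}}

```text
time_s: 26.95
position: [0.581, 0.3296, 0.0049]
tcp_rot: [[-0.11, 0.994, -0.0], [0.994, 0.11, -0.0], [-0.0, -0.0, -1.0]]
force: [-0.2, 0.1, 0.6]
opening: 0.636
```

Request:
{"name": "send_rows", "arguments": {"moves": [[[0, 0, 0, 0, 0, 0, -1], [0, 0, 0, 0, 0, 0, -1], [0, 0, 0, 0, 0, 0, -1], [0, 0, 0, 0, 0, 0, -1], [0, 0, 0, 0, 0, 0, -1]]]}}

```text
time_s: 27.45
position: [0.581, 0.3296, 0.005]
tcp_rot: [[-0.11, 0.994, 0.0], [0.994, 0.11, 0.0], [0.0, 0.0, -1.0]]
force: [0.4, 0.7, -0.4]
opening: 0.172
```

It missed again with the fingers shut above the board. Both misses, the knob touch and the finger gap seen in the wrist picture say the real fingertips sit about 28 mm above the reported TCP. I'll confirm by touching the board top, expected at reading −0.008.

Request:
{"name": "send_rows", "arguments": {"moves": [[[0, 0, 0, 0, 0, 0.4, -1], [0, 0, 0, 0, 0, 0.4, -1], [0, 0, 0, 0, 0, 0.1, -1], [0, 0, 0, 0, 0, 0, -1], [0, 0, 0, 0, 0, 0, -1]]]}}

```text
time_s: 27.95
position: [0.581, 0.3296, -0.0042]
tcp_rot: [[-0.11, 0.994, -0.0], [0.994, 0.11, -0.0], [-0.0, -0.0, -1.0]]
force: [0.5, -0.2, 0.2]
opening: 0.002
```

Request:
{"name": "send_rows", "arguments": {"moves": [[[0, 0, 0, 0, 0, 0.1, -1], [0, 0, 0, 0, 0, 0.1, -1], [0, 0, 0, 0, 0, 0.1, -1], [0, 0, 0, 0, 0, 0.1, -1], [0, 0, 0, 0, 0, 0, -1]]]}}

```text
time_s: 28.45
position: [0.581, 0.3296, -0.0081]
tcp_rot: [[-0.11, 0.994, 0.0], [0.994, 0.11, 0.0], [0.0, 0.0, -1.0]]
force: [-0.6, 0.1, 0.5]
opening: 0.007
```

Request:
{"name": "send_rows", "arguments": {"moves": [[[0, 0, 0, 0, 0, 0.1, -1], [0, 0, 0, 0, 0, 0.1, -1], [0, 0, 0, 0, 0, 0.1, -1], [0, 0, 0, 0, 0, 0, -1], [0, 0, 0, 0, 0, 0, -1]]]}}

```text
time_s: 28.95
position: [0.5811, 0.3297, -0.0082]
tcp_rot: [[-0.11, 0.994, 0.001], [0.994, 0.11, -0.0], [-0.0, 0.001, -1.0]]
force: [-3.9, -1.7, 14.4]
opening: 0.004
```

```bash
python3 - <<'E'
from h import *
s=st();capture("scene");st();w=capture("wrist")
P=[(round(q["p"],2),cen(q["mask"]).round(),cv2.boundingRect(q["mask"].astype(np.uint8))) for q in regions_of("wrist","layer1")];print(P)
E
```

```text
t 28.95 pos [ 0.5811  0.3297 -0.0082] F [-3.9 -1.7 14.4] op 0.004
t 29.0 pos [ 0.5811  0.3297 -0.0082] F [-3.2 -1.3 14. ] op 0.004
[(0.95, array([101., 210.]), (30, 118, 152, 175)), (0.79, array([513.,  90.]), (440, 7, 120, 174)), (0.69, array([282., 214.]), (228, 168, 109, 173))]
```

Contact came at −0.0082, so the offset is 28 mm: true fingertip z = reading + 0.028. Now I grip L4 properly at reading −0.025.

Request:
{"name": "send_rows", "arguments": {"moves": [[[0, 0, 0, 0, 0, -2, 1], [0, 0, 0, 0.15, 0.3, -2.3, 1], [0, 0, 0, 0, 0, 0, 1], [0, 0, 0, 0, 0, 0, 1], [0, 0, 0, 0, 0, 0, 1]]]}}

```text
time_s: 29.6
position: [0.5827, 0.331, 0.0308]
tcp_rot: [[-0.11, 0.994, -0.002], [0.994, 0.11, -0.001], [-0.001, -0.002, -1.0]]
force: [-1.5, 0.5, -0.3]
opening: 0.375
```

Request:
{"name": "send_rows", "arguments": {"moves": [[[0, 0, 0, 0, 0, 0, 1], [0, 0, 0, 0, 0, 0, 1], [0, 0, 0, 0, 0, 0, 1], [0, 0, 0, 0, 0, 0, 1], [0, 0, 0, 0, 0, 0, 1]]]}}

```text
time_s: 30.1
position: [0.5838, 0.3314, 0.0318]
tcp_rot: [[-0.11, 0.994, -0.0], [0.994, 0.11, -0.0], [-0.0, -0.0, -1.0]]
force: [-0.6, 1.0, -0.4]
opening: 0.834
```

Request:
{"name": "send_rows", "arguments": {"moves": [[[0, 0, 0, 0, 0, 2, 1], [0, 0, 0, 0, 0, 2, 1], [0, 0, 0, 0, 0, 1, 1], [0, 0, 0, 0, 0, 0.6, 1], [0, 0, 0, 0, 0, 0, -1]]]}}

```text
time_s: 30.6
position: [0.5834, 0.3313, -0.0247]
tcp_rot: [[-0.11, 0.994, -0.001], [0.994, 0.11, -0.0], [-0.0, -0.001, -1.0]]
force: [-0.4, 0.2, -0.6]
opening: 0.965
```

Request:
{"name": "send_rows", "arguments": {"moves": [[[0, 0, 0, 0, 0, 0, -1], [0, 0, 0, 0, 0, 0, -1], [0, 0, 0, 0, 0, 0, -1], [0, 0, 0, 0, 0, 0, -1], [0, 0, 0, 0, 0, 0, -1]]]}}

```text
time_s: 31.1
position: [0.5842, 0.3317, -0.0234]
tcp_rot: [[-0.11, 0.994, 0.001], [0.994, 0.11, 0.0], [0.0, 0.001, -1.0]]
force: [0.3, -0.8, 2.5]
opening: 0.629
```

Request:
{"name": "send_rows", "arguments": {"moves": [[[0, 0, 0, 0, 0, 0, -1], [0, 0, 0, 0, 0, -2, -1], [0, 0, 0, 0, 0, -4, -1], [0, 0, 6.3, 0, 0, -4, -1], [0, 0, 0, -3, 0, -2.5, -1]]]}}

```text
time_s: 31.6
position: [0.5853, 0.3048, 0.104]
tcp_rot: [[-0.002, 1.0, 0.006], [1.0, 0.002, 0.003], [0.003, 0.006, -1.0]]
force: [1.0, -1.2, -0.3]
opening: 0.629
```

Request:
{"name": "send_rows", "arguments": {"moves": [[[0, 0, 0, -4.5, 0.5, 0, -1], [0, 0, 0, -4.5, 0.5, 0, -1], [0, 0, 0, -4.5, 0.5, 0, -1], [0, 0, 0, -4, 0, 0, -1], [0, 0, 0, -2, 0, 0, -1]]]}}

```text
time_s: 32.1
position: [0.5986, 0.103, 0.1007]
tcp_rot: [[0.003, 1.0, -0.001], [1.0, -0.003, -0.001], [-0.001, -0.001, -1.0]]
force: [0.1, 0.5, -0.6]
opening: 0.635
```

Request:
{"name": "send_rows", "arguments": {"moves": [[[0, 0, 0, 0, 0, 0, -1], [0, 0, 0, 0, 0, 0, -1], [0, 0, 0, 0, 0, 0, -1], [0, 0, 0, 0, 0, 0, -1], [0, 0, 0, 0, 0, 0, -1]]]}}

```text
time_s: 32.6
position: [0.5986, 0.1077, 0.1009]
tcp_rot: [[-0.002, 1.0, -0.0], [1.0, 0.002, 0.0], [0.0, -0.0, -1.0]]
force: [0.3, 0.6, -0.7]
opening: 0.627
```

```bash
python3 snap.py p0
```

```text
t 32.6 pos [0.5986 0.1077 0.1009] F [ 0.3  0.6 -0.7] op 0.627
0.96 [381.58925049 115.78994083] (356, 92, 52, 50)
```

Request:
{"name": "send_rows", "arguments": {"moves": [[[0, 0, 0, 0, 4, 0, -1], [0, 0, 0, 0, 4, 0, -1], [0, 0, 0, 0, 4, 0, -1], [0, 0, 0, 0, 2, 0, -1], [0, 0, 0, 0, 0, 0, -1]]]}}

```text
time_s: 33.2
position: [0.7418, 0.1065, 0.1006]
tcp_rot: [[0.0, 1.0, 0.003], [1.0, -0.0, -0.0], [-0.0, 0.003, -1.0]]
force: [-0.1, -0.1, -0.7]
opening: 0.63
```

Request:
{"name": "send_rows", "arguments": {"moves": [[[0, 0, 0, 0, 0, 0, -1], [0, 0, 0, 0, 0, 0, -1], [0, 0, 0, 0, 0, 0, -1], [0, 0, 0, 0, 0, 0, -1], [0, 0, 0, 0, 0, 0, -1]]]}}

```text
time_s: 33.7
position: [0.7384, 0.1066, 0.1013]
tcp_rot: [[-0.0, 1.0, -0.0], [1.0, 0.0, -0.0], [-0.0, -0.0, -1.0]]
force: [-0.5, 0.3, 0.3]
opening: 0.628
```

```bash
python3 snap.py p1; python3 - <<'E'
import cv2
a=cv2.imread("pics/p0.png");b=cv2.imread("pics/p1.png")
cv2.imwrite("pics/pp.png",cv2.hconcat([cv2.resize(a[100:380,180:480],(400,373)),cv2.resize(b[100:380,80:380],(400,373))]))
E
```

```text
t 33.7 pos [0.7384 0.1066 0.1013] F [-0.5  0.3  0.3] op 0.628
0.94 [154.1778232  113.68727644] (129, 90, 52, 48)
```

View pics/pp.png

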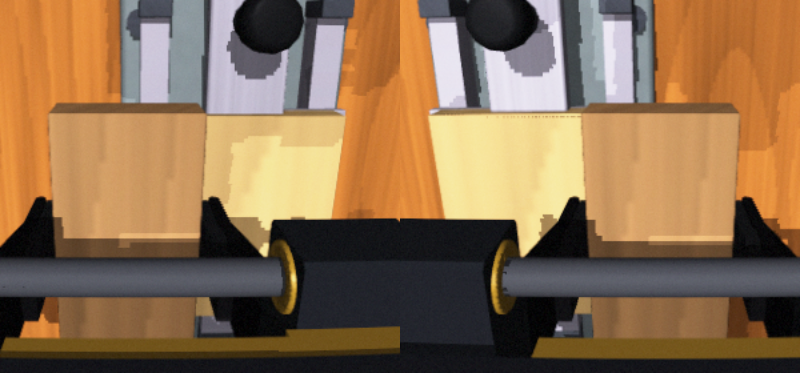

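Clear views: knob, bed front edge (left crop row 112, right crop row 115) and the held board are all visible. I'll compute the bed.

```bash
python3 - <<'E'
from h import *
import pickle
m0,m1=[pickle.load(open(f"pics/p{i}.pkl","rb")) for i in(0,1)]
print("knob",tri([381.6,115.8],m0,[154.2,113.7],m1))
# bbox centre-based (top rim): top edge row & width
for n,m,b in(("p0",m0,(356,92,52,50)),("p1",m1,(129,90,52,48))):
  print(n,"far rim->yk",onz([b[0]+b[2]/2,b[1]],m,.0925)[0]-[0,.0145,0])
print("bed corner R",onz([438.8,184],m0,.058),"bed corner L",onz([102.5,186],m1,.058))
a=cv2.imread("pics/p0.png");b=cv2.imread("pics/p1.png")
# refine front edge: yellow-ish bed mask
for n,im,m in(("p0",a,m0),("p1",b,m1)):
  hsv=cv2.cvtColor(im,cv2.COLOR_BGR2HSV);k=cv2.inRange(hsv,(20,70,170),(33,255,255));
  nn,l,s,c=cv2.connectedComponentsWithStats(k);i=1+np.argmax(s[1:,4]);print(n,s[i])
  ys,xs=np.where(l==i);P=onz(np.c_[xs,ys],m,.058);print("bed x",np.percentile(P[:,0],[0.2,99.8]).round(4),"y max",np.percentile(P[:,1],99.8).round(4))
# held board
for n,m in(("p0",m0),("p1",m1)):pass
for r in rects("wrist","layer1",.146,.2):print(r)
E
```

```text
knob (array([0.66351562, 0.18661248, 0.0829695 ]), np.float64(0.00010811729390992901))
p0 far rim->yk [0.65966433 0.18548847 0.0925    ]
p1 far rim->yk [0.66857794 0.18549103 0.0925    ]
bed corner R [[0.71825549 0.13867266 0.058     ]] bed corner L [[0.61069999 0.1357425  0.058     ]]
p0 [ 348  187   90   86 5524]
bed x [0.656  0.7187] y max 0.1356
p1 [ 102  185  117  107 8677]
bed x [0.6098 0.6942] y max 0.1362
```

Bed centre out at (0.664, 0.0715). Front edge and knob agree, and the knob height fits the pin being home. The board is centred in the grip, so I place it.

Request:
{"name": "send_rows", "arguments": {"moves": [[[0, 0, 0, -1.5, -3, 0, -1], [0, 0, 0, -2, -3, 0, -1], [0, 0, 0, 0, -1.4, 1, -1], [0, 0, 0, 0, 0, 2, -1], [0, 0, 0, 0, 0, 2, -1]]]}}

```text
time_s: 34.35
position: [0.665, 0.0712, 0.0514]
tcp_rot: [[0.0, 1.0, 0.002], [1.0, -0.0, -0.0], [-0.0, 0.002, -1.0]]
force: [0.2, -0.5, -1.0]
opening: 0.63
```

Request:
{"name": "send_rows", "arguments": {"moves": [[[0, 0, 0, 0, 0, 0.8, -1], [0, 0, 0, 0, 0, 0.4, -1], [0, 0, 0, 0, 0, 0.2, -1], [0, 0, 0, 0, 0, 0.2, -1], [0, 0, 0, 0, 0, 0, -1]]]}}

```text
time_s: 34.85
position: [0.6652, 0.0715, 0.0354]
tcp_rot: [[-0.0, 1.0, 0.001], [1.0, 0.0, -0.0], [-0.0, 0.001, -1.0]]
force: [-0.4, 0.4, -0.5]
opening: 0.629
```

Request:
{"name": "send_rows", "arguments": {"moves": [[[0, 0, 0, 0, 0, 0.1, -1], [0, 0, 0, 0, 0, 0, 1], [0, 0, 0, 0, 0, 0, 1], [0, 0, 0, 0, 0, 0, 1], [0, 0, 0, 0, 0, 0, 1]]]}}

```text
time_s: 35.35
position: [0.6648, 0.0714, 0.034]
tcp_rot: [[0.0, 1.0, 0.0], [1.0, -0.0, -0.0], [-0.0, 0.0, -1.0]]
force: [0.5, 0.1, -0.6]
opening: 0.909
```

Request:
{"name": "send_rows", "arguments": {"moves": [[[0, 0, 0, 0, 0, -1, 1], [0, 0, 0, 0, 0, -3, 1], [0, 0, 0, 0, -2, -4, 1], [0, 0, 0, 0, -4, -3, 1], [0, 0, 0, 0, -4.5, 0, 1]]]}}

```text
time_s: 35.85
position: [0.5638, 0.0711, 0.1492]
tcp_rot: [[0.0, 1.0, 0.013], [1.0, -0.0, -0.001], [-0.001, 0.013, -1.0]]
force: [0.5, 0.0, -0.6]
opening: 0.999
```

Request:
{"name": "send_rows", "arguments": {"moves": [[[0, 0, 0, 0, -4.5, 0, 1], [0, 0, 0, 0, -4.5, 0, 1], [0, 0, 0, -0.5, -1.5, 0, 1], [0, 0, 0, 0, 0, 0, 1], [0, 0, 0, 0, 0, 0, 1]]]}}

```text
time_s: 36.35
position: [0.4568, 0.0663, 0.1449]
tcp_rot: [[0.001, 1.0, 0.004], [1.0, -0.0, -0.0], [-0.0, 0.004, -1.0]]
force: [0.5, 0.4, 0.3]
opening: 0.999
```

Request:
{"name": "send_rows", "arguments": {"moves": [[[0, 0, 0, 0, 0, 0, 1], [0, 0, 0, 0, 0, 0, 1], [0, 0, 0, 0, 0, 0, 1], [0, 0, 0, 0, 0, 0, 1], [0, 0, 0, 0, 0, 0, 1]]]}}

```text
time_s: 36.85
position: [0.455, 0.0665, 0.1438]
tcp_rot: [[-0.0, 1.0, -0.0], [1.0, 0.0, 0.0], [0.0, -0.0, -1.0]]
force: [-0.1, -0.5, -0.5]
opening: 0.994
```

```bash
python3 ly.py C; python3 -c "
from rc import *
import pickle
for i in range(len(pickle.load(open('pics/C.pkl','rb'))[1])): rc('C',i)
"
```

```text
t 36.85 pos [0.455  0.0665 0.1438] F [-0.1 -0.5 -0.5] op 0.994
0.8 [255.1 259. ] (224, 223, 61, 71) [ 85. 133. 178.]
0.76 [516.8 205. ] (472, 148, 88, 116) [ 94. 146. 193.]
0.56 [247.5 122.8] (201, 62, 95, 123) [111. 172. 224.]
0.74 [546.8  64. ] (530, 42, 30, 42) [19. 17. 17.]
C 0 [433.4, -3.2, 81.2, 55.0] long axis deg from +x 96.7 centroid [ 4.337e-01 -3.000e-04  2.000e-02]
C 1 [704.6, 54.8, 122.8, 83.7] long axis deg from +x 89.9 centroid [0.7026 0.0585 0.02  ]
C 2 [428.1, 134.7, 99.8, 56.0] long axis deg from +x 65.3 centroid [0.429  0.1373 0.02  ]
C 3 [704.3, 193.9, 36.8, 29.5] long axis deg from +x 101.0 centroid [0.7064 0.1945 0.02  ]
```

Request:
{"name": "send_rows", "arguments": {"moves": [[[0, 0, 0, 3, -1.4, 0, 1], [0, 0, 0, 3.85, -1.3, 0, 1], [0, 0, 8.3, 0, 0, 3, 1], [0, 0, 8.2, 0, 0, 3, 1], [0, 0, 8.2, 0, 0, 3, 1]]]}}

```text
time_s: 37.5
position: [0.4283, 0.1355, 0.0535]
tcp_rot: [[0.422, 0.907, 0.002], [0.907, -0.422, 0.0], [0.001, 0.002, -1.0]]
force: [0.7, 0.3, -0.7]
opening: 1.001
```

Request:
{"name": "send_rows", "arguments": {"moves": [[[0, 0, 0, 0, 0, 3, 1], [0, 0, 0, 0, 0, 2.5, 1], [0, 0, 0, 0, 0, 1.5, 1], [0, 0, 0, 0, 0, 0.8, 1], [0, 0, 0, 0, 0, 0, 1]]]}}

```text
time_s: 38.0
position: [0.4274, 0.1349, -0.0248]
tcp_rot: [[0.418, 0.908, -0.002], [0.908, -0.418, -0.0], [-0.001, -0.001, -1.0]]
force: [0.5, 0.2, 0.2]
opening: 0.998
```

Request:
{"name": "send_rows", "arguments": {"moves": [[[0, 0, 0, 0, 0, 0, -1], [0, 0, 0, 0, 0, 0, -1], [0, 0, 0, 0, 0, 0, -1], [0, 0, 0, 0, 0, 0, -1], [0, 0, 0, 0, 0, 0, -1]]]}}

```text
time_s: 38.5
position: [0.4282, 0.135, -0.0236]
tcp_rot: [[0.418, 0.909, 0.001], [0.909, -0.418, 0.0], [0.001, 0.001, -1.0]]
force: [0.3, -0.4, 1.2]
opening: 0.63
```

Request:
{"name": "send_rows", "arguments": {"moves": [[[0, 0, 0, 0, 0, 0, -1], [0, 0, 0, 0, 0, 0, -1], [0, 0, 0, 0, 0, 0, -1], [0, 0, 0, 0, 0, -1, -1], [0, 0, 0, 0, 0, -2, -1]]]}}

```text
time_s: 39.0
position: [0.4264, 0.1348, 0.0056]
tcp_rot: [[0.418, 0.908, -0.004], [0.908, -0.418, -0.0], [-0.002, -0.003, -1.0]]
force: [-0.3, -0.1, -0.3]
opening: 0.63
```

Request:
{"name": "send_rows", "arguments": {"moves": [[[0, 0, -8.3, 0, 0, -3, -1], [0, 0, -8.2, 0, 0, -3.5, -1], [0, 0, -8.2, 0, 0, -3, -1], [0, 0, 0, -1.5, 4, 0, -1], [0, 0, 0, -1.5, 4.5, 0, -1]]]}}

```text
time_s: 39.5
position: [0.512, 0.1053, 0.1028]
tcp_rot: [[-0.002, 1.0, 0.0], [1.0, 0.002, 0.0], [0.0, 0.0, -1.0]]
force: [0.9, 0.4, -0.5]
opening: 0.628
```

Request:
{"name": "send_rows", "arguments": {"moves": [[[0, 0, 0, -1.5, 4.5, 0, -1], [0, 0, 0, -1.35, 4.5, 0, -1], [0, 0, 0, -0.5, 4, 0, -1], [0, 0, 0, 0, 2.15, 0, -1], [0, 0, 0, 0, 0, 0, -1]]]}}

```text
time_s: 40.0
position: [0.6673, 0.0707, 0.101]
tcp_rot: [[0.001, 1.0, 0.003], [1.0, -0.001, -0.0], [-0.0, 0.003, -1.0]]
force: [-0.3, 0.6, -1.4]
opening: 0.629
```

Request:
{"name": "send_rows", "arguments": {"moves": [[[0, 0, 0, 0, 0, 1, -1], [0, 0, 0, 0, 0, 1.5, -1], [0, 0, 0, 0, 0, 1, -1], [0, 0, 0, 0, 0, 0.5, -1], [0, 0, 0, 0, 0, 0, -1]]]}}

```text
time_s: 40.5
position: [0.6627, 0.0717, 0.0594]
tcp_rot: [[-0.0, 1.0, -0.003], [1.0, 0.0, 0.0], [0.0, -0.003, -1.0]]
force: [-0.5, 0.1, -0.9]
opening: 0.626
```

Request:
{"name": "send_rows", "arguments": {"moves": [[[0, 0, 0, 0, 0, 0.2, -1], [0, 0, 0, 0, 0, 0.2, -1], [0, 0, 0, 0, 0, 0.1, -1], [0, 0, 0, 0, 0, 0, -1], [0, 0, 0, 0, 0, 0, -1]]]}}

```text
time_s: 41.0
position: [0.6645, 0.0714, 0.0562]
tcp_rot: [[0.0, 1.0, 0.0], [1.0, -0.0, -0.0], [-0.0, 0.0, -1.0]]
force: [0.6, 0.4, -1.7]
opening: 0.628
```

Request:
{"name": "send_rows", "arguments": {"moves": [[[0, 0, 0, 0, 0, 0.1, -1], [0, 0, 0, 0, 0, 0, 1], [0, 0, 0, 0, 0, 0, 1], [0, 0, 0, 0, 0, 0, 1], [0, 0, 0, 0, 0, 0, 1]]]}}

```text
time_s: 41.5
position: [0.6644, 0.0715, 0.0551]
tcp_rot: [[-0.0, 1.0, 0.0], [1.0, 0.0, -0.0], [-0.0, 0.0, -1.0]]
force: [0.3, 0.4, 0.2]
opening: 0.905
```

Request:
{"name": "send_rows", "arguments": {"moves": [[[0, 0, 0, 0, 0, -1, 1], [0, 0, 0, 0, 0, -3, 1], [0, 0, 0, 0, -3, -4, 1], [0, 0, 0, 0, -4.5, -1, 1], [0, 0, 0, -1, -4.5, 0, 1]]]}}

```text
time_s: 42.0
position: [0.5456, 0.0619, 0.1482]
tcp_rot: [[-0.001, 1.0, 0.007], [1.0, 0.001, -0.0], [-0.0, 0.007, -1.0]]
force: [0.0, -0.8, -0.4]
opening: 0.999
```

Request:
{"name": "send_rows", "arguments": {"moves": [[[0, 0, 0, -3, -3.5, 0, 1], [0, 0, 0, -3.5, -3.5, 0, 1], [0, 0, 0, -4, -2.5, 0, 1], [0, 0, 0, -4.5, -1, 0, 1], [0, 0, 0, 0, 0, 0, 1]]]}}

```text
time_s: 42.5
position: [0.4395, -0.0936, 0.1462]
tcp_rot: [[0.007, 1.0, 0.003], [1.0, -0.007, -0.003], [-0.003, 0.003, -1.0]]
force: [0.9, 0.1, 0.7]
opening: 0.998
```

Request:
{"name": "send_rows", "arguments": {"moves": [[[0, 0, 0, 0, 0, 0, 1], [0, 0, 0, 0, 0, 0, 1], [0, 0, 0, 0, 0, 0, 1], [0, 0, 0, 0, 0, 0, 1], [0, 0, 0, 0, 0, 0, 1]]]}}

```text
time_s: 43.0
position: [0.4395, -0.0876, 0.1449]
tcp_rot: [[-0.002, 1.0, -0.0], [1.0, 0.002, 0.0], [0.0, -0.0, -1.0]]
force: [-0.7, 0.6, -0.8]
opening: 1.0
```

```bash
cat > al.py <<'E'
import sys,os
os.system("python3 ly.py "+sys.argv[1])
from rc import *
for i in range(len(pickle.load(open(f'pics/{sys.argv[1]}.pkl','rb'))[1])): rc(sys.argv[1],i)
E
python3 al.py D
```

```text
t 43.0 pos [ 0.4395 -0.0876  0.1449] F [-0.7  0.6 -0.8] op 1.0
0.7 [270.8 122.1] (236, 66, 68, 114) [116. 178. 228.]
0.63 [533.4  42.5] (519, 0, 41, 84) [31. 48. 67.]
D 0 [434.9, -18.6, 99.4, 54.2] long axis deg from +x 96.5 centroid [ 0.4349 -0.0162  0.02  ]
D 1 [686.4, 60.1, 71.2, 42.3] long axis deg from +x 90.1 centroid [0.6746 0.059  0.02  ]
```

Request:
{"name": "send_rows", "arguments": {"moves": [[[0, 0, 0, 3.4, -0.2, 0, 1], [0, 0, 0, 3.5, -0.25, 0, 1], [0, 0, -6.5, 0, 0, 3, 1], [0, 0, 0, 0, 0, 3, 1], [0, 0, 0, 0, 0, 3, 1]]]}}

```text
time_s: 43.65
position: [0.4354, -0.0192, 0.0544]
tcp_rot: [[-0.115, 0.993, 0.002], [0.993, 0.115, -0.001], [-0.001, 0.002, -1.0]]
force: [0.6, -0.0, 0.1]
opening: 1.002
```

Request:
{"name": "send_rows", "arguments": {"moves": [[[0, 0, 0, 0, 0, 3, 1], [0, 0, 0, 0, 0, 2.5, 1], [0, 0, 0, 0, 0, 1.5, 1], [0, 0, 0, 0, 0, 0.9, 1], [0, 0, 0, 0, 0, 0, 1]]]}}

```text
time_s: 44.15
position: [0.4344, -0.0194, -0.0249]
tcp_rot: [[-0.113, 0.994, -0.002], [0.994, 0.113, 0.001], [0.001, -0.002, -1.0]]
force: [0.0, 0.3, -0.5]
opening: 1.003
```

Request:
{"name": "send_rows", "arguments": {"moves": [[[0, 0, 0, 0, 0, 0, -1], [0, 0, 0, 0, 0, 0, -1], [0, 0, 0, 0, 0, 0, -1], [0, 0, 0, 0, 0, 0, -1], [0, 0, 0, 0, 0, 0, -1]]]}}

```text
time_s: 44.65
position: [0.4351, -0.0196, -0.0236]
tcp_rot: [[-0.113, 0.994, 0.001], [0.994, 0.113, -0.0], [-0.0, 0.001, -1.0]]
force: [0.3, -0.2, 0.0]
opening: 0.631
```

Request:
{"name": "send_rows", "arguments": {"moves": [[[0, 0, 0, 0, 0, 0, -1], [0, 0, 0, 0, 0, 0, -1], [0, 0, 0, 0, 0, 0, -1], [0, 0, 0, 0, 0, -1, -1], [0, 0, 0, 0, 0, -2, -1]]]}}

```text
time_s: 45.15
position: [0.4337, -0.0193, 0.0057]
tcp_rot: [[-0.113, 0.994, -0.003], [0.994, 0.113, 0.001], [0.001, -0.003, -1.0]]
force: [-0.4, -0.4, -0.9]
opening: 0.627
```

Request:
{"name": "send_rows", "arguments": {"moves": [[[0, 0, 6.5, 0, 0, -3.5, -1], [0, 0, 0, 0, 0, -4, -1], [0, 0, 0, 3, 0, -3.5, -1], [0, 0, 0, 3, 3, 0, -1], [0, 0, 0, 3, 4, 0, -1]]]}}

```text
time_s: 45.65
position: [0.5037, 0.0714, 0.1181]
tcp_rot: [[0.001, 1.0, 0.0], [1.0, -0.001, -0.0], [-0.0, 0.0, -1.0]]
force: [0.8, -0.1, -1.1]
opening: 0.626
```

Request:
{"name": "send_rows", "arguments": {"moves": [[[0, 0, 0, 0, 4.5, 0, -1], [0, 0, 0, 0, 4.5, 0, -1], [0, 0, 0, 0, 4.5, 0, -1], [0, 0, 0, 0, 2.47, 0, -1], [0, 0, 0, 0, 0, 0, -1]]]}}

```text
time_s: 46.15
position: [0.6681, 0.0701, 0.1161]
tcp_rot: [[0.0, 1.0, 0.004], [1.0, -0.0, -0.0], [-0.0, 0.004, -1.0]]
force: [-0.8, -0.5, -0.0]
opening: 0.629
```

Request:
{"name": "send_rows", "arguments": {"moves": [[[0, 0, 0, 0, 0, 1, -1], [0, 0, 0, 0, 0, 1.5, -1], [0, 0, 0, 0, 0, 0.8, -1], [0, 0, 0, 0, 0, 0, -1], [0, 0, 0, 0, 0, 0, -1]]]}}

```text
time_s: 46.65
position: [0.6637, 0.0705, 0.0825]
tcp_rot: [[0.0, 1.0, -0.001], [1.0, -0.0, 0.0], [0.0, -0.001, -1.0]]
force: [1.2, -1.3, -0.4]
opening: 0.628
```

Request:
{"name": "send_rows", "arguments": {"moves": [[[0, 0, 0, 0, 0, 0.3, -1], [0, 0, 0, 0, 0, 0.3, -1], [0, 0, 0, 0, 0, 0.1, -1], [0, 0, 0, 0, 0, 0, -1], [0, 0, 0, 0, 0, 0, 1]]]}}

```text
time_s: 47.15
position: [0.6647, 0.0705, 0.0762]
tcp_rot: [[0.0, 1.0, 0.0], [1.0, -0.0, -0.0], [-0.0, 0.0, -1.0]]
force: [-0.7, 0.1, -0.8]
opening: 0.665
```

Request:
{"name": "send_rows", "arguments": {"moves": [[[0, 0, 0, 0, 0, 0, 1], [0, 0, 0, 0, 0, 0, 1], [0, 0, 0, 0, 0, 0, 1], [0, 0, 0, 0, 0, -1, 1], [0, 0, 0, 0, 0, -3, 1]]]}}

```text
time_s: 47.65
position: [0.6619, 0.0705, 0.1137]
tcp_rot: [[0.0, 1.0, -0.007], [1.0, -0.0, 0.0], [0.0, -0.007, -1.0]]
force: [0.7, -0.5, 0.8]
opening: 0.986
```

Request:
{"name": "send_rows", "arguments": {"moves": [[[0, 0, 0, 0, -3, -3.5, 1], [0, 0, 0, 2.5, -3.5, 0, 1], [0, 0, 0, 3.5, -3.5, 0, 1], [0, 0, 0, 4, -3, 0, 1], [0, 0, 0, 4, -3, 0, 1]]]}}

```text
time_s: 48.15
position: [0.5036, 0.2114, 0.1521]
tcp_rot: [[0.001, 1.0, 0.002], [1.0, -0.001, 0.001], [0.001, 0.002, -1.0]]
force: [0.5, -0.1, -0.6]
opening: 1.004
```

Request:
{"name": "send_rows", "arguments": {"moves": [[[0, 0, 0, 4, -3.4, 0, 1], [0, 0, 0, 0, 0, 0, 1], [0, 0, 0, 0, 0, 0, 1], [0, 0, 0, 0, 0, 0, 1], [0, 0, 0, 0, 0, 0, 1]]]}}

```text
time_s: 48.65
position: [0.4737, 0.2476, 0.1512]
tcp_rot: [[0.002, 1.0, 0.001], [1.0, -0.002, 0.0], [0.0, 0.001, -1.0]]
force: [-1.1, -0.2, -0.7]
opening: 1.001
```

```bash
python3 al.py E
```

```text
t 48.65 pos [0.4737 0.2476 0.1512] F [-1.1 -0.2 -0.7] op 1.001
0.94 [284.4  94.1] (241, 34, 89, 122) [102. 159. 211.]
0.82 [ 94.2 119.5] (51, 64, 87, 114) [ 48. 152.   4.]
0.72 [523.3  19.7] (471, 0, 89, 55) [ 38. 124.   3.]
E 0 [481.9, 341.5, 100.1, 55.0] long axis deg from +x 71.6 centroid [0.4823 0.3441 0.02  ]
E 1 [299.7, 321.0, 100.3, 63.6] long axis deg from +x 98.5 centroid [0.2997 0.3231 0.02  ]
E 2 [696.1, 406.7, 90.7, 47.6] long axis deg from +x 3.8 centroid [0.7013 0.4137 0.02  ]
```

Request:
{"name": "send_rows", "arguments": {"moves": [[[0, 0, 0, 4.5, 0.4, 0, 1], [0, 0, 0, 4.9, 0.4, 0, 1], [0, 0, 6.1, 0, 0, 3, 1], [0, 0, 6.1, 0, 0, 3.5, 1], [0, 0, 6, 0, 0, 3, 1]]]}}

```text
time_s: 49.3
position: [0.4804, 0.3424, 0.0545]
tcp_rot: [[0.317, 0.949, -0.0], [0.949, -0.317, -0.0], [-0.0, -0.0, -1.0]]
force: [-0.9, -1.4, -0.8]
opening: 1.002
```

Request:
{"name": "send_rows", "arguments": {"moves": [[[0, 0, 0, 0, 0, 3, 1], [0, 0, 0, 0, 0, 2.5, 1], [0, 0, 0, 0, 0, 1.5, 1], [0, 0, 0, 0, 0, 1.0, 1], [0, 0, 0, 0, 0, 0, 1]]]}}

```text
time_s: 49.8
position: [0.4799, 0.342, -0.025]
tcp_rot: [[0.313, 0.95, -0.002], [0.95, -0.313, -0.001], [-0.001, -0.001, -1.0]]
force: [-0.1, -0.3, 0.0]
opening: 0.999
```

Request:
{"name": "send_rows", "arguments": {"moves": [[[0, 0, 0, 0, 0, 0, -1], [0, 0, 0, 0, 0, 0, -1], [0, 0, 0, 0, 0, 0, -1], [0, 0, 0, 0, 0, 0, -1], [0, 0, 0, 0, 0, 0, -1]]]}}

```text
time_s: 50.3
position: [0.4806, 0.3428, -0.0235]
tcp_rot: [[0.312, 0.95, 0.001], [0.95, -0.312, 0.001], [0.001, 0.001, -1.0]]
force: [0.3, -0.2, 0.7]
opening: 0.625
```

Request:
{"name": "send_rows", "arguments": {"moves": [[[0, 0, 0, 0, 0, 0, -1], [0, 0, 0, 0, 0, 0, -1], [0, 0, 0, 0, 0, 0, -1], [0, 0, 0, 0, 0, -1, -1], [0, 0, 0, 0, 0, -2, -1]]]}}

```text
time_s: 50.8
position: [0.4782, 0.3417, 0.0048]
tcp_rot: [[0.312, 0.95, -0.005], [0.95, -0.312, -0.002], [-0.003, -0.004, -1.0]]
force: [-1.0, 0.2, -0.4]
opening: 0.628
```

Request:
{"name": "send_rows", "arguments": {"moves": [[[0, 0, -6.1, 0, 0, -4.5, -1], [0, 0, -6.1, 0, 0, -4.5, -1], [0, 0, -6, 0, 0, -4.5, -1], [0, 0, 0, -4, 2, 0, -1], [0, 0, 0, -4, 2.5, 0, -1]]]}}

```text
time_s: 51.3
position: [0.525, 0.2632, 0.1433]
tcp_rot: [[-0.004, 1.0, 0.003], [1.0, 0.004, 0.001], [0.001, 0.003, -1.0]]
force: [0.6, -0.4, -1.6]
opening: 0.627
```

Request:
{"name": "send_rows", "arguments": {"moves": [[[0, 0, 0, -4, 2.5, 0, -1], [0, 0, 0, -4, 2.5, 0, -1], [0, 0, 0, -4, 3, 0, -1], [0, 0, 0, -4, 3, 0, -1], [0, 0, 0, -3.1, 2.93, 0, -1]]]}}

```text
time_s: 51.8
position: [0.6647, 0.069, 0.1408]
tcp_rot: [[0.001, 1.0, -0.001], [1.0, -0.001, -0.0], [-0.0, -0.001, -1.0]]
force: [0.5, 0.5, -1.3]
opening: 0.626
```

Request:
{"name": "send_rows", "arguments": {"moves": [[[0, 0, 0, 0, 0, 0, -1], [0, 0, 0, 0, 0, 0, -1], [0, 0, 0, 0, 0, 1.5, -1], [0, 0, 0, 0, 0, 1.5, -1], [0, 0, 0, 0, 0, 0.7, -1]]]}}

```text
time_s: 52.3
position: [0.6616, 0.073, 0.1011]
tcp_rot: [[-0.002, 1.0, -0.005], [1.0, 0.002, 0.0], [0.0, -0.005, -1.0]]
force: [-0.3, 0.2, -1.5]
opening: 0.629
```

Request:
{"name": "send_rows", "arguments": {"moves": [[[0, 0, 0, 0, 0, 0, -1], [0, 0, 0, 0, 0, 0, -1], [0, 0, 0, 0, 0, 0, -1], [0, 0, 0, 0, 0, 0, -1], [0, 0, 0, 0, 0, 0, -1]]]}}

```text
time_s: 52.8
position: [0.6648, 0.0715, 0.1045]
tcp_rot: [[0.0, 1.0, 0.001], [1.0, -0.0, -0.0], [-0.0, 0.001, -1.0]]
force: [0.4, 0.6, -0.9]
opening: 0.628
```

Lower 8–9 mm, release, rise and look.

Request:
{"name": "send_rows", "arguments": {"moves": [[[0, 0, 0, 0, 0, 0.5, -1], [0, 0, 0, 0, 0, 0.3, -1], [0, 0, 0, 0, 0, 0.05, -1], [0, 0, 0, 0, 0, 0, -1], [0, 0, 0, 0, 0, 0, 1]]]}}

```text
time_s: 53.3
position: [0.6645, 0.0715, 0.0955]
tcp_rot: [[0.0, 1.0, 0.0], [1.0, -0.0, -0.0], [-0.0, 0.0, -1.0]]
force: [-0.2, 0.2, 0.4]
opening: 0.665
```

Request:
{"name": "send_rows", "arguments": {"moves": [[[0, 0, 0, 0, 0, 0, 1], [0, 0, 0, 0, 0, 0, 1], [0, 0, 0, 0, 0, 0, 1], [0, 0, 0, 0, 0, -1, 1], [0, 0, 0, 0, 0, -3, 1]]]}}

```text
time_s: 53.8
position: [0.6618, 0.0716, 0.1332]
tcp_rot: [[0.0, 1.0, -0.007], [1.0, -0.0, 0.0], [0.0, -0.007, -1.0]]
force: [0.1, -0.0, -0.2]
opening: 0.985
```

Request:
{"name": "send_rows", "arguments": {"moves": [[[0, 0, 0, 0, 0, -4, 1], [0, 0, 0, -3, 0, -1, 1], [0, 0, 0, -3, 0, 0, 1], [0, 0, 0, 0, 0, 0, 1], [0, 0, 0, 0, 0, 0, 1]]]}}

```text
time_s: 54.3
position: [0.6644, 0.0112, 0.1861]
tcp_rot: [[0.002, 1.0, 0.0], [1.0, -0.002, 0.001], [0.001, 0.0, -1.0]]
force: [0.5, 0.8, -0.4]
opening: 0.999
```

Request:
{"name": "send_rows", "arguments": {"moves": [[[0, 0, 0, 0, 0, 0, 1], [0, 0, 0, 0, 0, 0, 1], [0, 0, 0, 0, 0, 0, 1], [0, 0, 0, 0, 0, 0, 1], [0, 0, 0, 0, 0, 0, 1]]]}}

```text
time_s: 54.8
position: [0.6644, 0.012, 0.1853]
tcp_rot: [[-0.001, 1.0, -0.0], [1.0, 0.001, 0.0], [0.0, -0.0, -1.0]]
force: [1.0, 0.3, 0.0]
opening: 1.002
```

```bash
python3 ly.py F; python3 - <<'E'
from rc import *
for i in range(len(pickle.load(open('pics/F.pkl','rb'))[1])): rc('F',i,.138)
m,_=pickle.load(open('pics/F.pkl','rb'))
im=cv2.imread('pics/F.png');a=capture("scene")
for z,c in((.138,(0,0,255)),(.078,(255,0,0))):
  P=[[.6647+sx*.0275,.0714+sy*.05,z] for sx,sy in((-1,-1),(1,-1),(1,1),(-1,1))]
  print(proj(P,m).round(),proj(P,camera_model("scene")).round())
cv2.imwrite("pics/stk.png",cv2.hconcat([im[80:400,100:420],cv2.resize(a[190:350,200:360],(320,320),interpolation=cv2.INTER_CUBIC)]))
E
```

```text
t 54.8 pos [0.6644 0.012  0.1853] F [1.  0.3 0. ] op 1.002
0.72 [274.9 138.6] (235, 70, 81, 141) [ 97. 152. 204.]
F 0 [663.8, 70.8, 98.6, 54.7] long axis deg from +x 90.0 centroid [0.6638 0.0744 0.138 ]
[[240. 210.]
 [313. 210.]
 [317.  68.]
 [236.  68.]] [[256. 254.]
 [247. 265.]
 [273. 279.]
 [282. 267.]]
[[246. 192.]
 [306. 192.]
 [309.  77.]
 [244.  77.]] [[257. 265.]
 [248. 276.]
 [273. 290.]
 [281. 278.]]
```

View pics/stk.png

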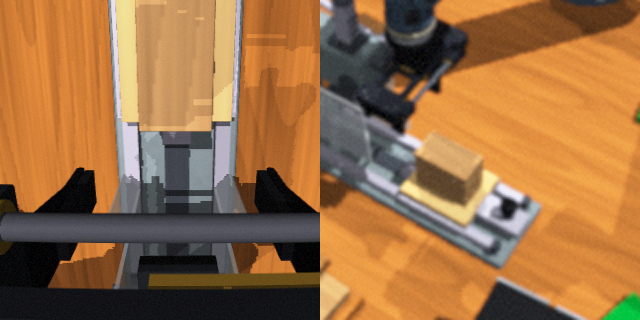

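The stack is square: its top measures (0.664, 0.071) at 90.0°, all four layers on the bed, knob at crop (508,208). Next is the knob at (0.6637, 0.1865).

Request:
{"name": "send_rows", "arguments": {"moves": [[[0, 0, 0, 3, 0, 0, 0.5], [0, 0, 0, 4.5, 0, 0, 0.5], [0, 0, 0, 4.5, 0, 0, 0.5], [0, 0, 0, 4, -0.1, 0, 0.5], [0, 0, 0, 1.45, 0, 0, 0.5]]]}}

```text
time_s: 55.5
position: [0.6627, 0.1902, 0.1854]
tcp_rot: [[-0.004, 1.0, -0.0], [1.0, 0.004, 0.001], [0.001, -0.0, -1.0]]
force: [-0.2, -0.3, -0.0]
opening: 0.76
```

Request:
{"name": "send_rows", "arguments": {"moves": [[[0, 0, 0, 0, 0, 3.5, 0.5], [0, 0, 0, 0, 0, 4, 0.5], [0, 0, 0, 0, 0, 3, 0.5], [0, 0, 0, 0, 0, 2, 0.5], [0, 0, 0, 0, 0, 1, 0.5]]]}}

```text
time_s: 56.0
position: [0.662, 0.185, 0.0478]
tcp_rot: [[0.001, 1.0, -0.004], [1.0, -0.001, -0.001], [-0.001, -0.004, -1.0]]
force: [0.1, 0.6, 0.2]
opening: 0.749
```

Request:
{"name": "send_rows", "arguments": {"moves": [[[0, 0, 0, 0, 0, 0.7, 0.5], [0, 0, 0, 0, 0, 0.7, 0.5], [0, 0, 0, 0, 0, 0, 0.5], [0, 0, 0, 0, 0, 0, -1], [0, 0, 0, 0, 0, 0, -1]]]}}

```text
time_s: 56.5
position: [0.6642, 0.1862, 0.0375]
tcp_rot: [[-0.0, 1.0, 0.002], [1.0, 0.0, 0.0], [0.0, 0.002, -1.0]]
force: [-0.3, -0.7, 1.3]
opening: 0.649
```

Request:
{"name": "send_rows", "arguments": {"moves": [[[0, 0, 0, 0, 0, 0, -1], [0, 0, 0, 0, 0, 0, -1], [0, 0, 0, 0, 0, 0, -1], [0, 0, 0, 0, 0, 0, -1], [0, 0, 0, 0, 0, 0, -1]]]}}

```text
time_s: 57.0
position: [0.6641, 0.1861, 0.0367]
tcp_rot: [[0.0, 1.0, 0.001], [1.0, -0.0, 0.0], [0.0, 0.001, -1.0]]
force: [1.1, 0.0, 0.1]
opening: 0.314
```

Request:
{"name": "send_rows", "arguments": {"moves": [[[0, 0, 0, 0, 0, 0, -1], [0, 0, 0, 0, 0, -0.4, -1], [0, 0, 0, 0, 0, -0.4, -1], [0, 0, 0, 0, 0, -0.45, -1], [0, 0, 0, 0, 0, 0, -1]]]}}

```text
time_s: 57.5
position: [0.664, 0.1861, 0.0491]
tcp_rot: [[0.0, 1.0, 0.001], [1.0, -0.0, 0.0], [0.0, 0.001, -1.0]]
force: [4.8, 0.3, -7.8]
opening: 0.317
```

Request:
{"name": "send_rows", "arguments": {"moves": [[[0, 0, 0, -0.2, 0, 0, -1], [0, 0, 0, -0.4, 0, 0, -1], [0, 0, 0, -0.4, 0, 0, -1], [0, 0, 0, -0.2, 0, 0, -1], [0, 0, 0, 0, 0, 0, -1]]]}}

```text
time_s: 58.0
position: [0.6641, 0.1744, 0.0487]
tcp_rot: [[0.0, 1.0, 0.001], [1.0, -0.0, 0.001], [0.001, 0.001, -1.0]]
force: [6.2, 2.5, -7.6]
opening: 0.319
```

Request:
{"name": "send_rows", "arguments": {"moves": [[[0, 0, 0, -0.4, 0, 0, -1], [0, 0, 0, -0.7, 0.02, 0, -1], [0, 0, 0, -0.9, 0.02, 0, -1], [0, 0, 0, -0.9, 0.02, 0, -1], [0, 0, 0, -0.9, 0.02, 0, -1]]]}}

```text
time_s: 58.5
position: [0.6644, 0.1374, 0.0486]
tcp_rot: [[0.0, 1.0, 0.001], [1.0, -0.0, 0.002], [0.002, 0.001, -1.0]]
force: [4.6, 3.4, -7.8]
opening: 0.315
```

Request:
{"name": "send_rows", "arguments": {"moves": [[[0, 0, 0, -0.9, 0, 0, -1], [0, 0, 0, -0.9, 0.02, 0, -1], [0, 0, 0, -0.9, 0, 0, -1], [0, 0, 0, -0.9, 0.02, 0, -1], [0, 0, 0, -0.9, 0, 0, -1]]]}}

```text
time_s: 59.0
position: [0.6648, 0.0924, 0.0486]
tcp_rot: [[0.0, 1.0, 0.001], [1.0, -0.0, 0.003], [0.003, 0.001, -1.0]]
force: [5.3, 3.3, -8.3]
opening: 0.315
```

Request:
{"name": "send_rows", "arguments": {"moves": [[[0, 0, 0, -0.9, 0, 0, -1], [0, 0, 0, -0.9, 0.02, 0, -1], [0, 0, 0, -0.8, 0, 0, -1], [0, 0, 0, -0.6, 0, 0, -1], [0, 0, 0, -0.3, 0, 0, -1]]]}}

```text
time_s: 59.5
position: [0.6651, 0.0567, 0.0486]
tcp_rot: [[0.001, 1.0, 0.001], [1.0, -0.001, 0.002], [0.002, 0.001, -1.0]]
force: [4.1, 3.2, -8.3]
opening: 0.318
```

Request:
{"name": "send_rows", "arguments": {"moves": [[[0, 0, 0, -0.5, 0, 0, -1], [0, 0, 0, -0.8, 0.02, 0, -1], [0, 0, 0, -0.8, 0, 0, -1], [0, 0, 0, -0.7, 0, 0, -1], [0, 0, 0, -0.5, 0, 0, -1]]]}}

```text
time_s: 60.0
position: [0.6654, 0.0241, 0.0486]
tcp_rot: [[0.001, 1.0, 0.001], [1.0, -0.001, 0.002], [0.002, 0.001, -1.0]]
force: [5.5, 3.7, -7.8]
opening: 0.314
```

Request:
{"name": "send_rows", "arguments": {"moves": [[[0, 0, 0, -0.3, 0, 0.1, -1], [0, 0, 0, -0.2, 0, 0.1, -1], [0, 0, 0, -0.2, 0, 0.1, -1], [0, 0, 0, 0, 0, 0, -1], [0, 0, 0, 0, 0, 0, -1]]]}}

```text
time_s: 60.5
position: [0.6655, 0.0179, 0.0472]
tcp_rot: [[0.0, 1.0, 0.001], [1.0, -0.0, 0.003], [0.003, 0.001, -1.0]]
force: [3.1, 3.8, -1.9]
opening: 0.315
```

```bash
python3 - <<'E'
from h import *
st();a=capture("scene")
cv2.imwrite("pics/in.png",cv2.resize(a[180:320,180:340],(640,560),interpolation=cv2.INTER_CUBIC))
ms=camera_model("scene")
P=[[.665+sx*.0275,.0195-.115+sy*.05,.138] for sx,sy in((-1,-1),(1,-1),(1,1),(-1,1))];print(proj(P,ms).round())
for q in regions_of("scene","layer1"):print(round(q["p"],2),cen(q["mask"]).round(),cv2.boundingRect(q["mask"].astype(np.uint8)))
E
```

```text
t 60.5 pos [0.6655 0.0179 0.0472] F [ 3.1  3.8 -1.9] op 0.315
[[217. 233.]
 [207. 244.]
 [230. 257.]
 [240. 246.]]
0.93 [373. 248.] (358, 239, 30, 20)
0.75 [354. 349.] (340, 337, 28, 24)
0.51 [230. 251.] (223, 243, 17, 17)
```

Request:
{"name": "send_rows", "arguments": {"moves": [[[0, 0, 0, -0.2, 0, 0, -1], [0, 0, 0, -0.2, 0, 0.05, -1], [0, 0, 0, -0.2, 0, 0.05, -1], [0, 0, 0, -0.15, 0, 0, -1], [0, 0, 0, 0, 0, 0, -1]]]}}

```text
time_s: 61.1
position: [0.6656, 0.0097, 0.0462]
tcp_rot: [[-0.001, 1.0, 0.002], [1.0, 0.001, 0.001], [0.001, 0.002, -1.0]]
force: [3.1, -0.9, -2.5]
opening: 0.314
```

Request:
{"name": "send_rows", "arguments": {"moves": [[[0, 0, 0, -0.15, 0, 0, -1], [0, 0, 0, -0.15, 0, 0, -1], [0, 0, 0, -0.15, 0, 0, -1], [0, 0, 0, -0.1, 0, 0, -1], [0, 0, 0, 0, 0, 0, -1]]]}}

```text
time_s: 61.6
position: [0.6655, 0.0034, 0.0443]
tcp_rot: [[0.001, 1.0, 0.001], [1.0, -0.001, 0.001], [0.001, 0.001, -1.0]]
force: [5.9, 3.0, -6.5]
opening: 0.318
```

Request:
{"name": "send_rows", "arguments": {"moves": [[[0, 0, 0, 0, 0, 0.3, -1], [0, 0, 0, 0, 0, 0.3, -1], [0, 0, 0, 0, 0, 0.2, -1], [0, 0, 0, 0, 0, 0, -1], [0, 0, 0, 0, 0, 0, -1]]]}}

```text
time_s: 62.1
position: [0.6656, 0.0035, 0.0367]
tcp_rot: [[0.001, 1.0, 0.001], [1.0, -0.001, 0.001], [0.001, 0.001, -1.0]]
force: [4.6, 3.5, -4.8]
opening: 0.317
```

The pin is down: z is back at the home-grip height. Release, rise, then locate the lever grip in both fixed cameras, corrected by the known layer biases.

Request:
{"name": "send_rows", "arguments": {"moves": [[[0, 0, 0, 0, 0, 0.1, 0.5], [0, 0, 0, 0, 0, 0, 0.5], [0, 0, 0, 0, 0, 0, 0.5], [0, 0, 0, 0, 0, 0, 0.5], [0, 0, 0, 0, 0, 0, 0.5]]]}}

```text
time_s: 62.6
position: [0.6645, 0.0028, 0.036]
tcp_rot: [[0.0, 1.0, -0.001], [1.0, -0.0, -0.0], [-0.0, -0.001, -1.0]]
force: [0.9, 0.8, -0.4]
opening: 0.685
```

Request:
{"name": "send_rows", "arguments": {"moves": [[[0, 0, 0, 0, 0, -2, 0.5], [0, 0, 0, 0, 0, -4, 0.5], [0, 0, 0, 1, -2, -4, 0.5], [0, 0, 0, 1, -4, -3, 0.5], [0, 0, 0, 0, -4, 0, 0.5]]]}}

```text
time_s: 63.1
position: [0.5684, 0.0232, 0.17]
tcp_rot: [[-0.001, 1.0, 0.01], [1.0, 0.001, -0.001], [-0.001, 0.01, -1.0]]
force: [-0.0, -0.6, 0.5]
opening: 0.748
```

Request:
{"name": "send_rows", "arguments": {"moves": [[[0, 0, 0, 0, -3, 0, -1], [0, 0, 0, 0, 0, 0, -1], [0, 0, 0, 0, 0, 0, -1], [0, 0, 0, 0, 0, 0, -1], [0, 0, 0, 0, 0, 0, -1]]]}}

```text
time_s: 63.6
position: [0.5372, 0.0226, 0.1653]
tcp_rot: [[0.0, 1.0, 0.001], [1.0, -0.0, -0.0], [-0.0, 0.001, -1.0]]
force: [0.2, 0.5, 0.5]
opening: 0.384
```

```bash
python3 - <<'E'
from h import *
st();ends={}
for c in("scene","side"):
  capture(c);m=camera_model(c)
  for q in regions_of(c,"lever_grip")[:2]:
    k=q["mask"];ys,xs=np.where(k);p=np.c_[xs,ys].astype(float);mu=p.mean(0);u,s,v=np.linalg.svd(p-mu,full_matrices=False);d=(p-mu)@v[0]
    e=[mu+v[0]*d.min(),mu+v[0]*d.max()];print(c,round(q["p"],2),mu.round(1),np.round(e,1).tolist(),k.sum())
    ends.setdefault(c,(mu,e,m))
for x in(.537,.565,.595):
  for c in ends: print(x,c,proj([[x-.0525,-.31,.31],[x+.0525,-.31,.31]],camera_model(c)).round(1).tolist())
a,b=ends["scene"],ends["side"];print("tri mid",tri(a[0],a[2],b[0],b[2]))
w=capture("wrist");m=camera_model("wrist")
for q in regions_of("wrist","knob_grip")[:1]:
  c=cen(q["mask"]);print("knob wrist",c,onz(c,m,.083))
for c in("scene","side"):
  for t in ("lever_pivot","bed_top","knob_grip","layer1"):
    print(c,t,[(np.round(q["location"],3).tolist(),round(q["p"],2)) for q in spot_in(c,t)][:4])
E
```

```text
t 63.6 pos [0.5372 0.0226 0.1653] F [0.2 0.5 0.5] op 0.384
scene 0.55 [193.4 174.3] [[236.1, 216.0], [181.9, 163.0]] 353
side 0.6 [340.5 215.6] [[303.7, 202.8], [370.2, 225.9]] 801
side 0.44 [301.9 321. ] [[285.6, 307.1], [317.4, 334.1]] 884
0.537 scene [[202.3, 155.4], [182.5, 171.7]]
0.537 side [[327.8, 229.2], [359.6, 216.4]]
0.565 scene [[197.2, 159.6], [176.9, 176.3]]
0.565 side [[336.5, 225.7], [367.6, 213.1]]
0.595 scene [[191.6, 164.2], [170.8, 181.4]]
0.595 side [[345.7, 222.0], [376.0, 209.7]]
tri mid (array([ 0.56757634, -0.27241144,  0.30140535]), np.float64(0.013715364083285029))
knob wrist [419.63179487 229.39384615] [[0.66430444 0.00394771 0.083     ]]
scene lever_pivot [([0.689, -0.083, 0.094], 0.61)]
scene bed_top [([0.684, -0.05, 0.052], 0.66)]
scene knob_grip [([0.405, -0.482, 0.039], 0.62), ([0.667, 0.008, 0.088], 0.52)]
scene layer1 [([0.703, 0.433, 0.017], 0.84), ([0.308, 0.318, 0.016], 0.83), ([0.668, -0.064, 0.138], 0.64), ([0.675, -0.06, 0.088], 0.58)]
side lever_pivot [([0.633, -0.174, 0.139], 0.96)]
side bed_top [([0.614, -0.121, 0.052], 0.93)]
side knob_grip [([0.614, -0.121, 0.054], 0.32)]
side layer1 [([0.286, 0.3, 0.017], 0.93), ([0.516, -0.454, 0.053], 0.22)]
```

Request:
{"name": "send_rows", "arguments": {"moves": [[[0, 0, 0, 0, 0, -4, -1], [0, 0, 0, 0, 0, -4.5, -1], [0, 0, 0, 0, 0, -4.5, -1], [0, 0, 0, 0, 0, -3.5, -1], [0, 0, 0, -3, 0, 0, -1]]]}}

```text
time_s: 64.8
position: [0.539, -0.0055, 0.3367]
tcp_rot: [[-0.004, 1.0, 0.013], [1.0, 0.004, -0.001], [-0.001, 0.013, -1.0]]
force: [0.3, -0.4, -0.6]
opening: 0.007
```

Request:
{"name": "send_rows", "arguments": {"moves": [[[0, 0, 0, -4.5, 0, 0, -1], [0, 0, 0, -4.5, 0, 0, -1], [0, 0, 0, -4.5, 0, 0, -1], [0, 0, 0, -4.5, 0, 0, -1], [0, 0, 0, -4.5, 0, 0, -1]]]}}

```text
time_s: 65.3
position: [0.5355, -0.2338, 0.3304]
tcp_rot: [[-0.0, 1.0, 0.0], [1.0, 0.0, 0.0], [0.0, 0.0, -1.0]]
force: [-0.1, 0.6, 0.8]
opening: 0.003
```

Request:
{"name": "send_rows", "arguments": {"moves": [[[0, 0, 0, -4.5, 0, 0, -1], [0, 0, 0, -4.5, 0, 0, -1], [0, 0, 0, -4, 0, 0, -1], [0, 0, 0, -1, 0, 0, -1], [0, 0, 0, 0, 0, 0, -1]]]}}

```text
time_s: 65.8
position: [0.5352, -0.3736, 0.3295]
tcp_rot: [[0.003, 1.0, -0.001], [1.0, -0.003, 0.001], [0.001, -0.001, -1.0]]
force: [0.2, 0.2, 0.3]
opening: 0.007
```

Request:
{"name": "send_rows", "arguments": {"moves": [[[0, 0, 0, 0, 0, 0, -1], [0, 0, 0, 0, 0, 0, -1], [0, 0, 0, 0, 0, 0, -1], [0, 0, 0, 0, 0, 0, -1], [0, 0, 0, 0, 0, 0, -1]]]}}

```text
time_s: 66.3
position: [0.536, -0.3714, 0.3307]
tcp_rot: [[-0.001, 1.0, 0.0], [1.0, 0.001, -0.0], [-0.0, 0.0, -1.0]]
force: [-0.1, -0.3, -0.9]
opening: 0.005
```

```bash
python3 - <<'E'
from h import *
s=st();m=camera_model("wrist");im=capture("wrist");cv2.imwrite("pics/lv.png",im)
for q in regions_of("wrist","lever_grip")[:2]:
  k=q["mask"].astype(np.uint8);print(round(q["p"],2),cen(k),cv2.boundingRect(k),k.sum(),onz(cen(k),m,.315))
print([(np.round(q["location"],3).tolist(),round(q["p"],2)) for q in spot_in("wrist","lever_grip")][:3])
cv2.imwrite("pics/lvv.png",im)
E
```

```text
t 66.3 pos [ 0.536  -0.3714  0.3307] F [-0.1 -0.3 -0.9] op 0.005
0.73 [322.04969471 137.61567164] (195, 0, 223, 186) 11792 [[ 0.5644269  -0.30584756  0.315     ]]
[([0.567, -0.324, 0.326], 0.66)]
```

View pics/lvv.png

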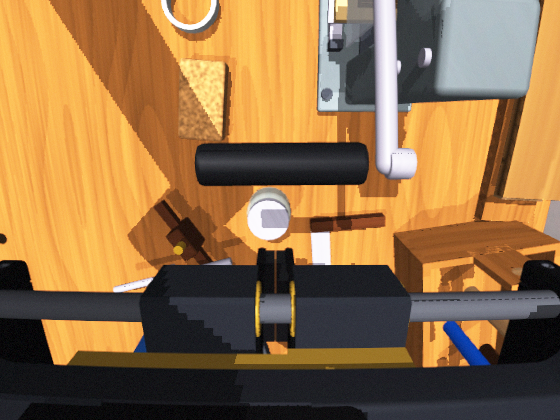

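The grip is at px (282,164), from columns 195 to 368, which puts it at about (0.540, −0.321) with its top at 0.322. The lever bar is at column 387. I'll push at x = 0.51 to keep the body clear of the head. That's 16 pictures viewed.

Request:
{"name": "send_rows", "arguments": {"moves": [[[0, 0, 0, 2.5, -1.3, 0, -1], [0, 0, 0, 2.5, -1.3, 0, -1], [0, 0, 0, 0, 0, 1.5, -1], [0, 0, 0, 0, 0, 1.5, -1], [0, 0, 0, 0, 0, 1, -1]]]}}

```text
time_s: 66.95
position: [0.5099, -0.3232, 0.2905]
tcp_rot: [[-0.0, 1.0, 0.001], [1.0, 0.0, -0.003], [-0.003, 0.001, -1.0]]
force: [-0.3, -2.7, 4.4]
opening: 0.006
```

Request:
{"name": "send_rows", "arguments": {"moves": [[[0, 0, 0, 0, 0, 0.5, -1], [0, 0, 0, 0, 0, 1, -1], [0, 0, 0, 0, 0, 1.5, -1], [0, 0, 0, 0, 0, 1.5, -1], [0, 0, 0, 0, 0, 0, -1]]]}}

```text
time_s: 67.45
position: [0.511, -0.3257, 0.2463]
tcp_rot: [[0.001, 1.0, 0.003], [1.0, -0.001, -0.007], [-0.007, 0.003, -1.0]]
force: [-1.0, -4.4, 7.4]
opening: 0.005
```

Request:
{"name": "send_rows", "arguments": {"moves": [[[0, 0, 0, 0, 0, 1.5, -1], [0, 0, 0, 0, 0, 2, -1], [0, 0, 0, 0.2, 0, 2, -1], [0, 0, 0, 0.2, 0, 1.5, -1], [0, 0, 0, 0, 0, 0, -1]]]}}

```text
time_s: 67.95
position: [0.5107, -0.3209, 0.1757]
tcp_rot: [[0.0, 1.0, 0.002], [1.0, -0.0, -0.005], [-0.005, 0.002, -1.0]]
force: [-2.4, -4.8, 7.2]
opening: 0.004
```

Request:
{"name": "send_rows", "arguments": {"moves": [[[0, 0, 0, 0.2, 0, 1, -1], [0, 0, 0, 0.2, 0, 1, -1], [0, 0, 0, 0, 0, 0.5, -1], [0, 0, 0, 0, 0, 0.3, -1], [0, 0, 0, 0, 0, 0, -1]]]}}

```text
time_s: 68.45
position: [0.5107, -0.314, 0.149]
tcp_rot: [[0.001, 1.0, 0.002], [1.0, -0.001, 0.0], [0.0, 0.002, -1.0]]
force: [-1.0, 1.3, 10.6]
opening: 0.003
```

Request:
{"name": "send_rows", "arguments": {"moves": [[[0, 0, 0, 0, 0, 0.3, -1], [0, 0, 0, 0, 0, 0.2, -1], [0, 0, 0, 0, 0, 0, -1], [0, 0, 0, 0, 0, 0, -1], [0, 0, 0, 0, 0, 0, -1]]]}}

```text
time_s: 68.95
position: [0.5107, -0.313, 0.1457]
tcp_rot: [[0.0, 1.0, 0.002], [1.0, -0.0, 0.001], [0.001, 0.002, -1.0]]
force: [-1.9, 4.3, 17.0]
opening: 0.01
```

Request:
{"name": "send_rows", "arguments": {"moves": [[[0, 0, 0, -0.2, 0, -1.5, -1], [0, 0, 0, -0.3, 0, -3, -1], [0, 0, 0, -0.3, 0, -4, -1], [0, 0, 0, 0, 0, -4, -1], [0, 0, 0, 0, 0, -3, -1]]]}}

```text
time_s: 69.45
position: [0.5104, -0.3213, 0.3003]
tcp_rot: [[0.0, 1.0, 0.002], [1.0, -0.0, 0.001], [0.001, 0.002, -1.0]]
force: [-0.0, 1.6, 0.4]
opening: 0.005
```

Request:
{"name": "send_rows", "arguments": {"moves": [[[0, 0, 0, 0, 0, -1.5, -1], [0, 0, 0, 0, 0, 0, -1], [0, 0, 0, 0, 0, 0, -1], [0, 0, 0, 0, 0, 0, -1], [0, 0, 0, 0, 0, 0, -1]]]}}

```text
time_s: 69.95
position: [0.5092, -0.3214, 0.3105]
tcp_rot: [[0.0, 1.0, -0.003], [1.0, -0.0, 0.003], [0.003, -0.003, -1.0]]
force: [0.4, 0.3, 0.5]
opening: 0.0
```

Request:
{"name": "send_rows", "arguments": {"moves": [[[0, 0, 0, 0, 0, 1.5, -1], [0, 0, 0, 0, 0, 2, -1], [0, 0, 0, 0, 0, 2, -1], [0, 0, 0, 0, 0, 2, -1], [0, 0, 0, 0, 0, 1.5, -1]]]}}

```text
time_s: 70.45
position: [0.5114, -0.3269, 0.2237]
tcp_rot: [[0.0, 1.0, 0.004], [1.0, -0.0, -0.01], [-0.01, 0.004, -1.0]]
force: [-1.2, -6.6, 8.8]
opening: 0.006
```

Request:
{"name": "send_rows", "arguments": {"moves": [[[0, 0, 0, 0.2, 0, 1.5, -1], [0, 0, 0, 0.2, 0, 1.5, -1], [0, 0, 0, 0.2, 0, 1.5, -1], [0, 0, 0, 0.2, 0, 1, -1], [0, 0, 0, 0, 0, 0, -1]]]}}

```text
time_s: 70.95
position: [0.5113, -0.3177, 0.1679]
tcp_rot: [[-0.0, 1.0, 0.003], [1.0, 0.0, -0.007], [-0.007, 0.003, -1.0]]
force: [-1.5, -4.4, 8.5]
opening: 0.008
```

Request:
{"name": "send_rows", "arguments": {"moves": [[[0, 0, 0, 0.1, 0, 0.8, -1], [0, 0, 0, 0.1, 0, 0.8, -1], [0, 0, 0, 0, 0, 0.5, -1], [0, 0, 0, 0, 0, 0.3, -1], [0, 0, 0, 0, 0, 0, -1]]]}}

```text
time_s: 71.45
position: [0.5113, -0.3115, 0.1458]
tcp_rot: [[0.0, 1.0, 0.003], [1.0, -0.0, 0.001], [0.001, 0.003, -1.0]]
force: [-0.2, 5.1, 14.9]
opening: 0.007
```

Request:
{"name": "send_rows", "arguments": {"moves": [[[0, 0, 0, -0.3, 0, -1.5, -1], [0, 0, 0, -0.4, 0, -3, -1], [0, 0, 0, -0.3, 0, -4, -1], [0, 0, 0, 0, 0, -4, -1], [0, 0, 0, 0, 0, -3, -1]]]}}

```text
time_s: 71.95
position: [0.5102, -0.3219, 0.3005]
tcp_rot: [[0.0, 1.0, 0.001], [1.0, -0.0, 0.0], [0.0, 0.001, -1.0]]
force: [0.9, 1.6, 0.8]
opening: 0.005
```

Request:
{"name": "send_rows", "arguments": {"moves": [[[0, 0, 0, 0, 0, -1.5, -1], [0, 0, 0, 0, 0, 0, -1], [0, 0, 0, 0, 0, 0, -1], [0, 0, 0, 0, 0, 0, -1], [0, 0, 0, 0, 0, 0, -1]]]}}

```text
time_s: 72.45
position: [0.5091, -0.3216, 0.3114]
tcp_rot: [[0.0, 1.0, -0.003], [1.0, -0.0, 0.003], [0.003, -0.003, -1.0]]
force: [-0.6, 0.1, -0.3]
opening: 0.004
```

```bash
python3 - <<'E'
from h import *
st()
for c in("scene","side"):
  capture(c)
  for t in("pad","layer1","knob_grip"):print(c,t,[(np.round(q["location"],3).tolist(),round(q["p"],2)) for q in spot_in(c,t)][:4])
E
```

```text
t 72.45 pos [ 0.5091 -0.3216  0.3114] F [-0.6  0.1 -0.3] op 0.004
scene pad [([0.668, -0.079, 0.161], 0.67)]
scene layer1 [([0.306, 0.321, 0.017], 0.68), ([0.701, 0.43, 0.017], 0.59), ([0.675, -0.059, 0.091], 0.54), ([0.678, -0.064, 0.066], 0.43)]
scene knob_grip [([0.668, 0.011, 0.091], 0.39)]
side pad []
side layer1 [([0.71, 0.418, 0.02], 0.77), ([0.288, 0.302, 0.018], 0.67)]
side knob_grip [([0.615, -0.118, 0.056], 0.7)]
```

The pad has come down about 28 mm. For the third stroke I go gently and watch the force.

Request:
{"name": "send_rows", "arguments": {"moves": [[[0, 0, 0, 0, 0, 1.5, -1], [0, 0, 0, 0, 0, 2, -1], [0, 0, 0, 0, 0, 1.5, -1], [0, 0, 0, 0, 0, 1, -1], [0, 0, 0, 0, 0, 0, -1]]]}}

```text
time_s: 73.35
position: [0.5111, -0.3266, 0.2553]
tcp_rot: [[0.0, 1.0, 0.004], [1.0, -0.0, -0.009], [-0.009, 0.004, -1.0]]
force: [-0.7, -4.7, 7.5]
opening: 0.004
```

Request:
{"name": "send_rows", "arguments": {"moves": [[[0, 0, 0, 0, 0, 0.7, -1], [0, 0, 0, 0, 0, 0.7, -1], [0, 0, 0, 0, 0, 0.6, -1], [0, 0, 0, 0, 0, 0, -1], [0, 0, 0, 0, 0, 0, -1]]]}}

```text
time_s: 73.85
position: [0.5114, -0.3271, 0.2367]
tcp_rot: [[0.0, 1.0, 0.005], [1.0, -0.0, -0.011], [-0.011, 0.005, -1.0]]
force: [-0.2, -5.4, 8.7]
opening: 0.004
```

Request:
{"name": "send_rows", "arguments": {"moves": [[[0, 0, 0, 0, 0, 0.5, -1], [0, 0, 0, 0, 0, 0.5, -1], [0, 0, 0, 0, 0, 0.5, -1], [0, 0, 0, 0, 0, 0, -1], [0, 0, 0, 0, 0, 0, -1]]]}}

```text
time_s: 74.35
position: [0.5114, -0.3275, 0.2219]
tcp_rot: [[0.0, 1.0, 0.005], [1.0, -0.0, -0.012], [-0.012, 0.005, -1.0]]
force: [-1.3, -5.8, 8.6]
opening: 0.007
```

Request:
{"name": "send_rows", "arguments": {"moves": [[[0, 0, 0, 0.1, 0, 0.5, -1], [0, 0, 0, 0.1, 0, 0.5, -1], [0, 0, 0, 0, 0, 0.3, -1], [0, 0, 0, 0, 0, 0, -1], [0, 0, 0, 0, 0, 0, -1]]]}}

```text
time_s: 74.85
position: [0.5118, -0.3261, 0.2093]
tcp_rot: [[-0.0, 1.0, 0.006], [1.0, 0.0, -0.013], [-0.013, 0.006, -1.0]]
force: [-1.7, -5.9, 10.0]
opening: 0.005
```

Request:
{"name": "send_rows", "arguments": {"moves": [[[0, 0, 0, 0.1, 0, 0.5, -1], [0, 0, 0, 0.1, 0, 0.5, -1], [0, 0, 0, 0, 0, 0, -1], [0, 0, 0, 0, 0, 0, -1], [0, 0, 0, 0, 0, 0, -1]]]}}

```text
time_s: 75.35
position: [0.5121, -0.3244, 0.1996]
tcp_rot: [[-0.0, 1.0, 0.007], [1.0, 0.0, -0.013], [-0.013, 0.007, -1.0]]
force: [-1.9, -6.9, 10.7]
opening: 0.001
```

Request:
{"name": "send_rows", "arguments": {"moves": [[[0, 0, 0, 0.1, 0, 0.5, -1], [0, 0, 0, 0.1, 0, 0.5, -1], [0, 0, 0, 0, 0, 0, -1], [0, 0, 0, 0, 0, 0, -1], [0, 0, 0, 0, 0, 0, -1]]]}}

```text
time_s: 75.85
position: [0.5122, -0.3228, 0.1897]
tcp_rot: [[-0.0, 1.0, 0.007], [1.0, 0.0, -0.014], [-0.014, 0.007, -1.0]]
force: [-2.2, -8.1, 10.3]
opening: 0.005
```

Request:
{"name": "send_rows", "arguments": {"moves": [[[0, 0, 0, 0.1, 0, 0.5, -1], [0, 0, 0, 0.1, 0, 0.5, -1], [0, 0, 0, 0, 0, 0, -1], [0, 0, 0, 0, 0, 0, -1], [0, 0, 0, 0, 0, 0, -1]]]}}

```text
time_s: 76.35
position: [0.5122, -0.321, 0.1798]
tcp_rot: [[-0.001, 1.0, 0.007], [1.0, 0.001, -0.014], [-0.014, 0.007, -1.0]]
force: [-1.8, -7.4, 11.7]
opening: 0.005
```

Request:
{"name": "send_rows", "arguments": {"moves": [[[0, 0, 0, 0.1, 0, 0.5, -1], [0, 0, 0, 0.1, 0, 0.5, -1], [0, 0, 0, 0, 0, 0, -1], [0, 0, 0, 0, 0, 0, -1], [0, 0, 0, 0, 0, 0, -1]]]}}

```text
time_s: 76.85
position: [0.5122, -0.3189, 0.1698]
tcp_rot: [[-0.001, 1.0, 0.007], [1.0, 0.001, -0.014], [-0.014, 0.007, -1.0]]
force: [-2.3, -7.2, 11.7]
opening: 0.0
```

Request:
{"name": "send_rows", "arguments": {"moves": [[[0, 0, 0, 0.1, 0, 0.5, -1], [0, 0, 0, 0.1, 0, 0.5, -1], [0, 0, 0, 0, 0, 0, -1], [0, 0, 0, 0, 0, 0, -1], [0, 0, 0, 0, 0, 0, -1]]]}}

```text
time_s: 77.35
position: [0.5122, -0.3166, 0.1604]
tcp_rot: [[-0.001, 1.0, 0.007], [1.0, 0.001, -0.014], [-0.014, 0.007, -1.0]]
force: [-2.8, -6.3, 14.4]
opening: 0.012
```

Request:
{"name": "send_rows", "arguments": {"moves": [[[0, 0, 0, 0.1, 0, 0.5, -1], [0, 0, 0, 0.1, 0, 0.5, -1], [0, 0, 0, 0, 0, 0.2, -1], [0, 0, 0, 0, 0, 0, -1], [0, 0, 0, 0, 0, 0, -1]]]}}

```text
time_s: 77.85
position: [0.5122, -0.3135, 0.1495]
tcp_rot: [[-0.001, 1.0, 0.007], [1.0, 0.001, -0.012], [-0.012, 0.007, -1.0]]
force: [-4.6, -2.3, 22.1]
opening: 0.006
```

Request:
{"name": "send_rows", "arguments": {"moves": [[[0, 0, 0, -0.3, 0, -1.5, -1], [0, 0, 0, -0.4, 0, -3, -1], [0, 0, 0, -0.3, 0, -4, -1], [0, 0, 0, 0, 0, -4, -1], [0, 0, 0, 0, 0, -3, -1]]]}}

```text
time_s: 78.35
position: [0.5105, -0.3187, 0.3017]
tcp_rot: [[0.0, 1.0, 0.003], [1.0, -0.0, -0.002], [-0.002, 0.003, -1.0]]
force: [0.7, -0.8, -0.3]
opening: 0.005
```

Request:
{"name": "send_rows", "arguments": {"moves": [[[0, 0, 0, 0, 0, -1.2, -1], [0, 0, 0, 0, 0, 0, -1], [0, 0, 0, 0, 0, 0, -1], [0, 0, 0, 0, 0, 0, -1], [0, 0, 0, 0, 0, 0, -1]]]}}

```text
time_s: 78.85
position: [0.5091, -0.3175, 0.3082]
tcp_rot: [[0.0, 1.0, -0.003], [1.0, -0.0, 0.003], [0.003, -0.003, -1.0]]
force: [-0.9, -0.2, -0.0]
opening: 0.004
```

```bash
python3 - <<'E'
from h import *
st();capture("scene")
for t in("pad","layer1"):print(t,[(np.round(q["location"],3).tolist(),round(q["p"],2)) for q in spot_in("scene",t)][:4])
E
```

```text
t 78.85 pos [ 0.5091 -0.3175  0.3082] F [-0.9 -0.2 -0. ] op 0.004
pad [([0.67, -0.078, 0.157], 0.65)]
layer1 [([0.699, 0.429, 0.018], 0.69), ([0.308, 0.325, 0.019], 0.67), ([0.668, -0.062, 0.108], 0.45), ([0.672, -0.061, 0.091], 0.42)]
```

Request:
{"name": "send_rows", "arguments": {"moves": [[[0, 0, 0, 0, 0, 1.3, -1], [0, 0, 0, 0, 0, 1, -1], [0, 0, 0, 0, 0, 0.6, -1], [0, 0, 0, 0, 0, 0, -1], [0, 0, 0, 0, 0, 0, -1]]]}}

```text
time_s: 79.5
position: [0.5096, -0.3181, 0.2813]
tcp_rot: [[0.0, 1.0, -0.001], [1.0, -0.0, 0.0], [0.0, -0.001, -1.0]]
force: [-0.5, -1.2, 3.3]
opening: 0.006
```

Request:
{"name": "send_rows", "arguments": {"moves": [[[0, 0, 0, 0, 0, 0.5, -1], [0, 0, 0, 0, 0, 0.5, -1], [0, 0, 0, 0, 0, 0, -1], [0, 0, 0, 0, 0, 0, -1], [0, 0, 0, 0, 0, 0, -1]]]}}

```text
time_s: 80.0
position: [0.5097, -0.3177, 0.2713]
tcp_rot: [[-0.0, 1.0, -0.0], [1.0, 0.0, 0.001], [0.001, -0.0, -1.0]]
force: [-0.4, -1.0, 3.2]
opening: 0.006
```

Request:
{"name": "send_rows", "arguments": {"moves": [[[0, 0, 0, 0, 0, 0.4, -1], [0, 0, 0, 0, 0, 0.4, -1], [0, 0, 0, 0, 0, 0, -1], [0, 0, 0, 0, 0, 0, -1], [0, 0, 0, 0, 0, 0, -1]]]}}

```text
time_s: 80.5
position: [0.5097, -0.3178, 0.2633]
tcp_rot: [[-0.0, 1.0, -0.0], [1.0, 0.0, 0.001], [0.001, -0.0, -1.0]]
force: [-0.2, -1.3, 3.5]
opening: 0.007
```

Request:
{"name": "send_rows", "arguments": {"moves": [[[0, 0, 0, 0, 0, 0.5, -1], [0, 0, 0, 0, 0, 0.5, -1], [0, 0, 0, 0, 0, 0, -1], [0, 0, 0, 0, 0, 0, -1], [0, 0, 0, 0, 0, 0, -1]]]}}

```text
time_s: 81.0
position: [0.5097, -0.3177, 0.2532]
tcp_rot: [[-0.0, 1.0, -0.0], [1.0, 0.0, 0.001], [0.001, -0.0, -1.0]]
force: [0.2, 0.2, 3.5]
opening: 0.004
```

Request:
{"name": "send_rows", "arguments": {"moves": [[[0, 0, 0, 0, 0, 0.4, -1], [0, 0, 0, 0, 0, 0.4, -1], [0, 0, 0, 0, 0, 0, -1], [0, 0, 0, 0, 0, 0, -1], [0, 0, 0, 0, 0, 0, -1]]]}}

```text
time_s: 81.5
position: [0.5097, -0.3181, 0.2453]
tcp_rot: [[0.0, 1.0, -0.0], [1.0, -0.0, 0.0], [0.0, -0.0, -1.0]]
force: [-0.9, -0.6, 2.7]
opening: 0.006
```

Request:
{"name": "send_rows", "arguments": {"moves": [[[0, 0, 0, 0, 0, 0.4, -1], [0, 0, 0, 0, 0, 0.4, -1], [0, 0, 0, 0, 0, 0, -1], [0, 0, 0, 0, 0, 0, -1], [0, 0, 0, 0, 0, 0, -1]]]}}

```text
time_s: 82.0
position: [0.5098, -0.318, 0.2374]
tcp_rot: [[-0.0, 1.0, -0.0], [1.0, 0.0, 0.0], [0.0, -0.0, -1.0]]
force: [-0.7, -1.5, 3.7]
opening: 0.006
```

Request:
{"name": "send_rows", "arguments": {"moves": [[[0, 0, 0, 0, 0, 0.5, -1], [0, 0, 0, 0, 0, 0.5, -1], [0, 0, 0, 0, 0, 0.5, -1], [0, 0, 0, 0, 0, 0, -1], [0, 0, 0, 0, 0, 0, -1]]]}}

```text
time_s: 82.5
position: [0.5097, -0.318, 0.2221]
tcp_rot: [[0.0, 1.0, -0.0], [1.0, -0.0, 0.001], [0.001, -0.0, -1.0]]
force: [-0.5, -0.4, 3.3]
opening: 0.006
```

Request:
{"name": "send_rows", "arguments": {"moves": [[[0, 0, 0, 0, 0, 0.5, -1], [0, 0, 0, 0, 0, 0.5, -1], [0, 0, 0, 0, 0, 0.5, -1], [0, 0, 0, 0, 0, 0, -1], [0, 0, 0, 0, 0, 0, -1]]]}}

```text
time_s: 83.0
position: [0.5098, -0.3178, 0.2084]
tcp_rot: [[-0.0, 1.0, 0.0], [1.0, 0.0, 0.0], [0.0, 0.0, -1.0]]
force: [-2.7, 0.5, 8.9]
opening: 0.004
```

Request:
{"name": "send_rows", "arguments": {"moves": [[[0, 0, 0, 0, 0, 0.2, -1], [0, 0, 0, 0, 0, 0.2, -1], [0, 0, 0, 0, 0, 0, -1], [0, 0, 0, 0, 0, 0, -1], [0, 0, 0, 0, 0, 0, -1]]]}}

```text
time_s: 83.5
position: [0.5098, -0.3176, 0.2047]
tcp_rot: [[-0.0, 1.0, 0.0], [1.0, 0.0, 0.0], [0.0, 0.0, -1.0]]
force: [-1.3, 1.9, 11.3]
opening: 0.004
```

Request:
{"name": "send_rows", "arguments": {"moves": [[[0, 0, 0, 0, 0, 0.2, -1], [0, 0, 0, 0, 0, 0.1, -1], [0, 0, 0, 0, 0, 0, -1], [0, 0, 0, 0, 0, 0, -1], [0, 0, 0, 0, 0, 0, -1]]]}}

```text
time_s: 84.0
position: [0.5098, -0.3174, 0.2018]
tcp_rot: [[-0.0, 1.0, 0.0], [1.0, 0.0, 0.001], [0.001, 0.0, -1.0]]
force: [-2.5, 1.2, 10.9]
opening: 0.005
```

Request:
{"name": "send_rows", "arguments": {"moves": [[[0, 0, 0, 0, 0, 0.3, -1], [0, 0, 0, 0, 0, 0.3, -1], [0, 0, 0, 0, 0, 0, -1], [0, 0, 0, 0, 0, 0, -1], [0, 0, 0, 0, 0, 0, -1]]]}}

```text
time_s: 84.5
position: [0.5098, -0.3168, 0.1957]
tcp_rot: [[-0.0, 1.0, 0.0], [1.0, 0.0, 0.002], [0.002, 0.0, -1.0]]
force: [-2.4, 2.2, 11.5]
opening: 0.008
```

Request:
{"name": "send_rows", "arguments": {"moves": [[[0, 0, 0, 0, 0, 0.3, -1], [0, 0, 0, 0, 0, 0.3, -1], [0, 0, 0, 0, 0, 0, -1], [0, 0, 0, 0, 0, 0, -1], [0, 0, 0, 0, 0, 0, -1]]]}}

```text
time_s: 85.0
position: [0.5097, -0.3161, 0.1898]
tcp_rot: [[-0.0, 1.0, 0.0], [1.0, 0.0, 0.003], [0.003, 0.0, -1.0]]
force: [-1.6, 4.9, 12.0]
opening: 0.006
```

Request:
{"name": "send_rows", "arguments": {"moves": [[[0, 0, 0, 0.1, 0, 0.3, -1], [0, 0, 0, 0.1, 0, 0.3, -1], [0, 0, 0, 0, 0, 0, -1], [0, 0, 0, 0, 0, 0, -1], [0, 0, 0, 0, 0, 0, -1]]]}}

```text
time_s: 85.5
position: [0.5098, -0.3152, 0.184]
tcp_rot: [[-0.0, 1.0, 0.0], [1.0, 0.0, 0.001], [0.001, 0.0, -1.0]]
force: [-2.7, 3.1, 12.8]
opening: 0.007
```

Request:
{"name": "send_rows", "arguments": {"moves": [[[0, 0, 0, 0.1, 0, 0.3, -1], [0, 0, 0, 0.1, 0, 0.3, -1], [0, 0, 0, 0, 0, 0, -1], [0, 0, 0, 0, 0, 0, -1], [0, 0, 0, 0, 0, 0, -1]]]}}

```text
time_s: 86.0
position: [0.5098, -0.3142, 0.1783]
tcp_rot: [[-0.0, 1.0, 0.001], [1.0, 0.0, -0.001], [-0.001, 0.001, -1.0]]
force: [-2.2, 0.5, 13.3]
opening: 0.005
```

Request:
{"name": "send_rows", "arguments": {"moves": [[[0, 0, 0, 0.1, 0, 0.3, -1], [0, 0, 0, 0.1, 0, 0.3, -1], [0, 0, 0, 0, 0, 0, -1], [0, 0, 0, 0, 0, 0, -1], [0, 0, 0, 0, 0, 0, -1]]]}}

```text
time_s: 86.5
position: [0.5098, -0.313, 0.1724]
tcp_rot: [[-0.0, 1.0, 0.001], [1.0, 0.0, -0.002], [-0.002, 0.001, -1.0]]
force: [-4.1, -0.8, 12.7]
opening: 0.005
```

Request:
{"name": "send_rows", "arguments": {"moves": [[[0, 0, 0, 0.1, 0, 0.4, -1], [0, 0, 0, 0.1, 0, 0.4, -1], [0, 0, 0, 0, 0, 0, -1], [0, 0, 0, 0, 0, 0, -1], [0, 0, 0, 0, 0, 0, -1]]]}}

```text
time_s: 87.0
position: [0.5098, -0.3112, 0.1646]
tcp_rot: [[-0.0, 1.0, 0.001], [1.0, 0.0, -0.003], [-0.003, 0.001, -1.0]]
force: [-3.1, -0.5, 14.0]
opening: 0.006
```

Request:
{"name": "send_rows", "arguments": {"moves": [[[0, 0, 0, 0.1, 0, 0.4, -1], [0, 0, 0, 0.1, 0, 0.4, -1], [0, 0, 0, 0, 0, 0, -1], [0, 0, 0, 0, 0, 0, -1], [0, 0, 0, 0, 0, 0, -1]]]}}

```text
time_s: 87.5
position: [0.5098, -0.3094, 0.1575]
tcp_rot: [[-0.0, 1.0, 0.001], [1.0, 0.0, -0.003], [-0.003, 0.001, -1.0]]
force: [-5.4, 0.3, 18.7]
opening: 0.007
```

Request:
{"name": "send_rows", "arguments": {"moves": [[[0, 0, 0, 0.1, 0, 0.4, -1], [0, 0, 0, 0, 0, 0.3, -1], [0, 0, 0, 0, 0, 0, -1], [0, 0, 0, 0, 0, 0, -1], [0, 0, 0, 0, 0, 0, -1]]]}}

```text
time_s: 88.0
position: [0.5098, -0.3075, 0.1512]
tcp_rot: [[-0.0, 1.0, 0.001], [1.0, 0.0, -0.002], [-0.002, 0.001, -1.0]]
force: [-6.2, 2.3, 22.5]
opening: 0.004
```

Request:
{"name": "send_rows", "arguments": {"moves": [[[0, 0, 0, -0.4, 0, -1.5, -1], [0, 0, 0, -0.5, 0, -3, -1], [0, 0, 0, -0.4, 0, -4, -1], [0, 0, 0, 0, 0, -4, -1], [0, 0, 0, 0, 0, -3, -1]]]}}

```text
time_s: 88.5
position: [0.51, -0.3195, 0.304]
tcp_rot: [[-0.0, 1.0, 0.001], [1.0, 0.0, 0.001], [0.001, 0.001, -1.0]]
force: [0.2, -0.4, -0.1]
opening: 0.006
```

Request:
{"name": "send_rows", "arguments": {"moves": [[[0, 0, 0, 0, 0, -1, -1], [0, 0, 0, 0, 0, 0, -1], [0, 0, 0, 0, 0, 0, -1], [0, 0, 0, 0, 0, 0, -1], [0, 0, 0, 0, 0, 0, -1]]]}}

```text
time_s: 89.0
position: [0.5091, -0.3195, 0.3102]
tcp_rot: [[0.0, 1.0, -0.003], [1.0, -0.0, 0.003], [0.003, -0.003, -1.0]]
force: [0.6, 0.4, -0.6]
opening: 0.003
```

```bash
python3 - <<'E'
from h import *
st();capture("scene")
for t in("pad","layer1"):print(t,[(np.round(q["location"],3).tolist(),round(q["p"],2)) for q in spot_in("scene",t)][:4])
E
```

```text
t 89.0 pos [ 0.5091 -0.3195  0.3102] F [ 0.6  0.4 -0.6] op 0.003
pad [([0.667, -0.079, 0.16], 0.63)]
layer1 [([0.701, 0.428, 0.018], 0.71), ([0.68, -0.068, 0.068], 0.59), ([0.304, 0.321, 0.017], 0.57)]
```

Request:
{"name": "send_rows", "arguments": {"moves": [[[0, 0, 0, 0, 0, 1.5, -1], [0, 0, 0, 0, 0, 2, -1], [0, 0, 0, 0, 0, 2, -1], [0, 0, 0, 0, 0, 1.5, -1], [0, 0, 0, 0, 0, 0, -1]]]}}

```text
time_s: 89.65
position: [0.5095, -0.3206, 0.2412]
tcp_rot: [[0.0, 1.0, -0.001], [1.0, -0.0, 0.0], [0.0, -0.001, -1.0]]
force: [-0.5, -1.4, 3.5]
opening: 0.007
```

Request:
{"name": "send_rows", "arguments": {"moves": [[[0, 0, 0, 0, 0, 0.5, -1], [0, 0, 0, 0, 0, 0.5, -1], [0, 0, 0, 0, 0, 0, -1], [0, 0, 0, 0, 0, 0, -1], [0, 0, 0, 0, 0, 0, -1]]]}}

```text
time_s: 90.15
position: [0.5099, -0.3205, 0.2329]
tcp_rot: [[-0.0, 1.0, 0.001], [1.0, 0.0, -0.001], [-0.001, 0.001, -1.0]]
force: [-1.9, -1.8, 3.8]
opening: 0.002
```

Request:
{"name": "send_rows", "arguments": {"moves": [[[0, 0, 0, 0, 0, 0.5, -1], [0, 0, 0, 0, 0, 0.5, -1], [0, 0, 0, 0, 0, 0.2, -1], [0, 0, 0, 0, 0, 0, -1], [0, 0, 0, 0, 0, 0, -1]]]}}

```text
time_s: 90.65
position: [0.5101, -0.3202, 0.2204]
tcp_rot: [[-0.0, 1.0, 0.0], [1.0, 0.0, -0.0], [-0.0, 0.0, -1.0]]
force: [-0.5, -2.3, 4.5]
opening: 0.006
```

Request:
{"name": "send_rows", "arguments": {"moves": [[[0, 0, 0, 0, 0, 0.5, -1], [0, 0, 0, 0, 0, 0.4, -1], [0, 0, 0, 0, 0, 0, -1], [0, 0, 0, 0, 0, 0, -1], [0, 0, 0, 0, 0, 0, -1]]]}}

```text
time_s: 91.15
position: [0.5101, -0.3202, 0.2124]
tcp_rot: [[-0.0, 1.0, 0.001], [1.0, 0.0, -0.001], [-0.001, 0.001, -1.0]]
force: [0.1, -1.0, 7.5]
opening: 0.005
```

Request:
{"name": "send_rows", "arguments": {"moves": [[[0, 0, 0, 0.1, 0, 0.4, -1], [0, 0, 0, 0.1, 0, 0.4, -1], [0, 0, 0, 0, 0, 0, -1], [0, 0, 0, 0, 0, 0, -1], [0, 0, 0, 0, 0, 0, -1]]]}}

```text
time_s: 91.65
position: [0.5102, -0.3198, 0.2052]
tcp_rot: [[-0.0, 1.0, 0.002], [1.0, 0.0, -0.004], [-0.004, 0.002, -1.0]]
force: [-2.7, -3.8, 11.1]
opening: 0.003
```

Strokes 4 and 5 pick up at the same height, so I'm not sure the pad load holds after release. I'll track the ram rod's height in the scene camera, numerically, against earlier frames.

```bash
cat > ram.py <<'E'
from h import *
import sys
# ram rod top: sub-pixel vertical shift of patch vs scene0 in scene and side
def tr(n,ref,cur,box):
  x0,y0,x1,y1=box;t=cv2.resize(ref[y0:y1,x0:x1],None,fx=8,fy=8,interpolation=cv2.INTER_CUBIC)
  c=cv2.resize(cur[y0-6:y1+20,x0-6:x1+6],None,fx=8,fy=8,interpolation=cv2.INTER_CUBIC)
  r=cv2.matchTemplate(c,t,cv2.TM_CCOEFF_NORMED);_,v,_,p=cv2.minMaxLoc(r);return (p[0]/8-6,p[1]/8-6,round(v,3))
ms=camera_model("scene");P=proj([[.665,-.105,.40],[.665,-.105,.37],[.665,-.105,.34]],ms).round(1).tolist()
print(P)
a=cv2.imread("pics/scene0.png");cur=np.mean([capture("scene").astype(float) for _ in range(3)],0).astype(np.uint8);cv2.imwrite(f"pics/ram_{sys.argv[1]}.png",cur)
x,y=map(int,P[0])
print(sys.argv[1],"rod",tr("s",a,cur,(x-14,y-12,x+14,y+9)),"frame ctl",tr("s",a,cur,(170,175,200,205)))
E
python3 ram.py s5a
```

```text
[[212.4, 187.2], [213.5, 194.5], [214.6, 201.6]]
s5a rod (1.375, 9.0, 0.696) frame ctl (-0.75, 0.0, 0.578)
```

Request:
{"name": "send_rows", "arguments": {"moves": [[[0, 0, 0, 0.1, 0, 0.8, -1], [0, 0, 0, 0.2, 0, 1, -1], [0, 0, 0, 0.2, 0, 1, -1], [0, 0, 0, 0.1, 0, 1, -1], [0, 0, 0, 0, 0, 0, -1]]]}}

```text
time_s: 92.3
position: [0.5101, -0.3139, 0.1666]
tcp_rot: [[-0.0, 1.0, 0.001], [1.0, 0.0, -0.004], [-0.004, 0.001, -1.0]]
force: [-3.7, -4.1, 12.6]
opening: 0.005
```

Request:
{"name": "send_rows", "arguments": {"moves": [[[0, 0, 0, 0.1, 0, 0.6, -1], [0, 0, 0, 0.1, 0, 0.6, -1], [0, 0, 0, 0, 0, 0.5, -1], [0, 0, 0, 0, 0, 0.3, -1], [0, 0, 0, 0, 0, 0, -1]]]}}

```text
time_s: 92.8
position: [0.5101, -0.3092, 0.1491]
tcp_rot: [[-0.0, 1.0, 0.001], [1.0, 0.0, 0.001], [0.001, 0.001, -1.0]]
force: [-5.2, 4.1, 24.8]
opening: 0.006
```

```bash
python3 ram.py s5b
```

```text
[[212.4, 187.2], [213.5, 194.5], [214.6, 201.6]]
s5b rod (1.5, 9.25, 0.597) frame ctl (-0.625, -0.375, 0.51)
```

Request:
{"name": "send_rows", "arguments": {"moves": [[[0, 0, 0, -0.4, 0, -1.5, -1], [0, 0, 0, -0.5, 0, -3, -1], [0, 0, 0, -0.4, 0, -4, -1], [0, 0, 0, 0, 0, -4, -1], [0, 0, 0, 0, 0, -3, -1]]]}}

```text
time_s: 93.45
position: [0.51, -0.3219, 0.302]
tcp_rot: [[-0.0, 1.0, 0.001], [1.0, 0.0, 0.002], [0.002, 0.001, -1.0]]
force: [-0.2, -0.4, -0.0]
opening: 0.004
```

Request:
{"name": "send_rows", "arguments": {"moves": [[[0, 0, 0, 0, 0, -1.2, -1], [0, 0, 0, 0, 0, 0, -1], [0, 0, 0, 0, 0, 0, -1], [0, 0, 0, 0, 0, 0, -1], [0, 0, 0, 0, 0, 0, -1]]]}}

```text
time_s: 93.95
position: [0.5091, -0.3224, 0.3102]
tcp_rot: [[0.0, 1.0, -0.003], [1.0, -0.0, 0.003], [0.003, -0.003, -1.0]]
force: [1.3, 0.7, -0.0]
opening: 0.007
```

```bash
python3 ram.py s5c
```

```text
[[212.4, 187.2], [213.5, 194.5], [214.6, 201.6]]
s5c rod (1.5, 0.625, 0.699) frame ctl (-0.25, 0.0, 0.914)
```

```bash
python3 - <<'E'
import cv2,numpy as np
I={k:cv2.imread(f"pics/ram_s5{k}.png") for k in"abc"}
def tr(ref,cur,box):
  x0,y0,x1,y1=box;f=lambda i:cv2.resize(i,None,fx=10,fy=10,interpolation=cv2.INTER_CUBIC)
  r=cv2.matchTemplate(f(cur[y0-4:y1+4,x0-4:x1+4]),f(ref[y0:y1,x0:x1]),cv2.TM_CCOEFF_NORMED);_,v,_,p=cv2.minMaxLoc(r);return (p[0]/10-4,p[1]/10-4,round(v,3))
for b in((202,184,226,204),(204,186,224,200)):
  for u,v in("ab","bc","ac"):print(b,u+v,tr(I[u],I[v],b))
a=cv2.imread("pics/scene0.png")
print("rel scene0 (rod top rows 178-196)",[ (lambda r:[round(x,2) for x in r])(( lambda t,c:(lambda r:(cv2.minMaxLoc(r)[3][0]/8-3,cv2.minMaxLoc(r)[3][1]/8+2,cv2.minMaxLoc(r)[1]))(cv2.matchTemplate(c,t,cv2.TM_CCOEFF_NORMED)))(cv2.resize(a[176:194,203:223],None,fx=8,fy=8,interpolation=cv2.INTER_CUBIC),cv2.resize(I[k][178:210,200:226],None,fx=8,fy=8,interpolation=cv2.INTER_CUBIC))) for k in"abc"])
E
```

```text
(202, 184, 226, 204) ab (-0.10000000000000009, 0.9000000000000004, 0.887)
(202, 184, 226, 204) bc (4.0, -4.0, 0.687)
(202, 184, 226, 204) ac (4.0, -4.0, 0.694)
(204, 186, 224, 200) ab (-0.20000000000000018, 1.0, 0.861)
(204, 186, 224, 200) bc (4.0, -4.0, 0.623)
(204, 186, 224, 200) ac (4.0, -3.6, 0.669)
rel scene0 (rod top rows 178-196) [[1.12, 8.38, 0.75], [1.75, 9.5, 0.63], [3.0, 2.0, 0.6]]
```

Request:
{"name": "send_rows", "arguments": {"moves": [[[0, 0, 0, 0, 0, -2, -1], [0, 0, 0, 3, -1, 0, -1], [0, 0, 0, 4.5, -1, 0, -1], [0, 0, 0, 4.5, -1, 0, -1], [0, 0, 0, 4.5, -1, 0, -1]]]}}

```text
time_s: 94.6
position: [0.4692, -0.1567, 0.3321]
tcp_rot: [[0.001, 1.0, -0.0], [1.0, -0.001, 0.001], [0.001, -0.0, -1.0]]
force: [0.5, 0.6, 0.7]
opening: 0.007
```

Request:
{"name": "send_rows", "arguments": {"moves": [[[0, 0, 0, 4.5, 0, 0, -1], [0, 0, 0, 4.5, 0, 0, -1], [0, 0, 0, 4.5, 0, 0, -1], [0, 0, 0, 4.5, 0, 0, -1], [0, 0, 0, 4.5, 0, 0, -1]]]}}

```text
time_s: 95.1
position: [0.4695, 0.0686, 0.3324]
tcp_rot: [[0.0, 1.0, 0.0], [1.0, -0.0, 0.0], [0.0, 0.0, -1.0]]
force: [1.4, -0.2, -0.8]
opening: 0.003
```

Request:
{"name": "send_rows", "arguments": {"moves": [[[0, 0, 0, 4.5, 0, 0, -1], [0, 0, 0, 4.5, 0, 0, -1], [0, 0, 0, 4.5, 0, 0, -1], [0, 0, 0, 4.5, 0, 0, -1], [0, 0, 0, 0, 0, 0, -1]]]}}

```text
time_s: 95.6
position: [0.4691, 0.2518, 0.3321]
tcp_rot: [[-0.006, 1.0, -0.0], [1.0, 0.006, 0.003], [0.003, -0.0, -1.0]]
force: [-0.4, -1.0, -0.4]
opening: 0.006
```

```bash
cat > rod.py <<'E'
from h import *
import sys
a=cv2.imread("pics/scene0.png");c=np.mean([capture("scene").astype(float) for _ in range(4)],0).astype(np.uint8);cv2.imwrite(f"pics/rod_{sys.argv[1]}.png",c)
sd=np.mean([capture("side").astype(float) for _ in range(4)],0).astype(np.uint8);cv2.imwrite(f"pics/rods_{sys.argv[1]}.png",sd);s0=cv2.imread("pics/side0.png")
ms,md=camera_model("scene"),camera_model("side")
print("scene",proj([[.665,-.105,.40],[.665,-.105,.36]],ms).round(1).tolist(),"side",proj([[.665,-.105,.40],[.665,-.105,.36]],md).round(1).tolist())
g=lambda i:cv2.cvtColor(i,cv2.COLOR_BGR2GRAY).astype(int)
print("scene0 col 211-213 rows 174-210",g(a)[174:210,211:214].mean(1).round().astype(int).tolist())
print("now                       ",g(c)[174:210,211:214].mean(1).round().astype(int).tolist())
for x in (333,):
  print("side0 rows 140-185",g(s0)[140:185,x-1:x+2].mean(1).round().astype(int).tolist());print("now",g(sd)[140:185,x-1:x+2].mean(1).round().astype(int).tolist())
E
python3 rod.py 1
```

```text
scene [[212.4, 187.2], [213.9, 196.9]] side [[332.0, 151.1], [331.5, 164.0]]
scene0 col 211-213 rows 174-210 [153, 151, 156, 163, 162, 159, 158, 156, 153, 142, 123, 89, 56, 51, 52, 63, 72, 69, 67, 82, 93, 100, 99, 97, 89, 86, 81, 80, 84, 88, 89, 88, 86, 86, 88, 86]
now                        [146, 145, 151, 155, 157, 152, 152, 148, 144, 139, 143, 147, 153, 157, 159, 162, 162, 160, 151, 127, 102, 91, 89, 91, 92, 86, 74, 86, 111, 107, 94, 90, 88, 89, 88, 85]
side0 rows 140-185 [145, 146, 144, 144, 143, 144, 144, 142, 136, 125, 114, 89, 82, 83, 83, 85, 89, 106, 111, 114, 113, 113, 112, 112, 113, 113, 115, 114, 113, 110, 111, 112, 110, 111, 113, 114, 114, 113, 113, 114, 113, 106, 89, 86, 87]
now [136, 137, 136, 136, 135, 135, 135, 134, 128, 119, 120, 126, 126, 125, 125, 126, 126, 126, 125, 125, 125, 122, 109, 101, 100, 99, 91, 84, 90, 109, 107, 107, 105, 106, 107, 108, 107, 110, 110, 109, 108, 104, 100, 99, 91]
```

The ram rod is about 36 mm down at rest, against a 34 mm gap to the stack. On re-stroking the lever idles at 3.5 N, then picks up abruptly at about 11 N (8 N when free) and firms to 22–25 N, so the pad is bearing. One last numeric check that the lever is up and nothing else has moved, then I hand in.

```bash
python3 - <<'E'
from h import *
s=st()
a=cv2.imread("pics/side0.png");c=capture("side")
b=(326,205,376,236)
t=a[b[1]:b[3],b[0]:b[2]];r=cv2.matchTemplate(c[b[1]-10:b[3]+30,b[0]-10:b[2]+10],t,cv2.TM_CCOEFF_NORMED);_,v,_,p=cv2.minMaxLoc(r);print("lever grip patch shift px",p[0]-10,p[1]-10,round(v,3))
for t in("glue","screws","tape","sanding","chisel","square","gauge"):print(t,[np.round(q["location"],3).tolist() for q in spot_in("side",t)][:1])
if np.abs(s["force"]).max()<3: print(bot.hand_in())
E
```

```text
t 96.0 pos [0.4701 0.2456 0.3325] F [0.2 0.4 0.3] op 0.006
lever grip patch shift px 0 0 0.931
glue [[0.594, 0.504, 0.075]]
screws [[0.514, -0.454, 0.052]]
tape [[0.418, -0.152, 0.016]]
sanding [[0.421, -0.29, 0.031]]
chisel [[0.348, 0.526, 0.014]]
square [[0.621, -0.536, 0.006]]
gauge [[0.394, -0.497, 0.041]]
the job is handed in; nothing more can be done
None
```

The job is handed in at 96 s; no verdict is reported. I slid the bed out and pinned it, stacked all four beech layers, slid the bed back and pinned it. I then pumped five strokes: two free ones, then three that turned firm.

**Checks that agreed:**
- **Stack:** before sliding in, the top layer measured square, with its centre within 1 mm of the bed centre.
- **Pins:** the knob was back at its pin-home height at both ends of the slide.
- **Ram:** the rod sits about 36 mm down, against the 34 mm gap to the stack.
- **Lever:** the last strokes reached 22–25 N. The grip patch matches its start picture exactly, so the lever is up.
- **Bench:** the other things moved 4 mm or less, which is within measuring error, and the robot was clear with no force on it.

**Checks that failed or disagreed:**
- **Fingertips:** the real fingertips sit about 28 mm above the reported TCP. I found this by touch after two missed grasps (one at the knob, one at a layer) and corrected for it.
- **Grip:** it slackened once while pulling the bed out, and I regripped.
- **Cameras:** the fixed cameras are 1–2 cm off the wrist camera.
- **Clamping force:** the pad force was never read directly, only inferred from lever force and rod height. The firm point came near the bottom of the stroke, not clearly part-way as the text says.
- **Stack after sliding in:** I did not measure its alignment precisely again. I only checked that its front face was in the right place, before pumping.

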